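# Pack and latch the gel box

## Robot

A 6-joint arm with a two-finger parallel gripper is mounted at the origin on the work surface. World frame = base frame: x ahead of the robot, y to its left, z up, the work surface at z = 0. Lengths are in m, angles in rad, forces in N, time in s.
With the tool pointing down it reaches from about 0.35 to 1 m from the base axis. Payload 7.1 kg.
Tool frame: the origin (TCP) lies at the very end of the fingers, on their centre line; the grasp point (between the pads) lies r.pinch_z behind it (r.pinch_z is the distance from the TCP to the grasp point, in m); z points along the fingers, y is the line along which they close (so a half turn about z gives the same grasp; the last joint's range is limited). The gripper opens to 85 mm and grips with 20 to 120 N. Pads are 22 mm wide; open, the fingers measure 114 mm over their backs; the gripper's body (76 mm by 85 mm) begins 54 mm behind the grasp point. The pads swing forward as they close: fully open they stand 13 mm farther back than shut.
Start: joints at [1.262, 0.423, 1.63, -0, 1.089, -0.019], TCP at [0.179, 0.599, 0.231] pointing down, gripper open.
Joint ranges: [-3, 3], [-0.9, 2.11], [0.09, 2.58], [-1.31, 4.45], [0.11, 2.69], [-2.54, 2.54]. Speed limits (rad/s): [2.39, 2.39, 3.01, 3.14, 3.14, 3.14].

## Interface

Orientations are given as a rotation vector (axis times angle).
In Python, from workcell import r gives the robot as it stands. The module is installed in compiled form; this text tells all that it offers.
- The arm moves only by the shell command python3 -m pendant 'ROWS' [FORCE]. ROWS is JSON, a list of rows, each a list of 7 numbers: the shift along the tool's x, y, z in units of 30 mm (1.0 is 30 mm), then the turn, a rotation vector about the tool's x, y, z in units of 10 degrees (1.0 is 10 degrees), then the opening, from 0 (shut) to 1 (fully open). In form: [[tx, ty, tz, ax, ay, az, gripper], ...]. A call has 1 to 20 rows; each row shifts and turns the commanded pose from where the row before left it, along the tool's axes as they then stand; what a row does not reach is not made up. A row lasts 1/8 s, in which the tool goes at most 62.5 mm and 10.7 degrees, less where a joint would pass 70% of its speed; a pose out of reach is approached as far as the arm can. A call is refused whole if a number of a shift passes 1 or a number of a turn 1, either way. A call with a gripper value outside its range is refused whole. The fingers move at their own pace and stop on an object; FORCE is the grip in N (left out, the last holds). Time passes only in rows, so rows that do not move let the fingers close. It gives the time, the measured TCP pose, the force, the opening and the grip force at its end, in the units of the state.
- r.get_state(): the state, without advancing time (a new reading comes with each control period).
- r.grab_frame(name): name is "scene" or "top" or "wrist"; returns a dict with "color" (480x640x3 uint8, red, green, blue), "fx", "fy", "cx", "cy" (pixels), "k1" (the pictures are not rectified: a ray, as slopes to the right and down, at radius r is drawn at 1 + k1 r^2 times it, then the intrinsics apply), "rvec" (rotation vector, rad) and "tvec" (3), from world to camera coordinates, as OpenCV has them; the wrist camera has in their place "mount" (4x4, takes a point from camera to tool coordinates, whose origin is the TCP and whose axes are the flange's). Camera axes: x right, y down, z forward; pixel columns grow to the right and rows downward; lengths in m; the calibration is good to about 2 mm. A picture is of the moment at which its call begins: read the wrist's pose just before it. There is no depth.
- r.close_job(): hands the job in; it is judged then, once.
The state is a dict: "time": time; "joints": joint angles; "qvel": joint speeds; "effort": joint torques, N m; "tcp_pos": TCP position; "tool_rot": TCP orientation; "contact_force": force on the tool from outside, world axes, zero at the start; "wrist_torque": the same for the moment, N m; "gripper_width": finger opening in m; "finger_force": force on a finger pad.
Only numpy, scipy, OpenCV 4.12 (cv2) and the standard library are available. Lean on these libraries where they do the work, as an engineer would, in place of code of your own. Each camera call takes 0.05 s, during which the arm holds its last target. There are 200 camera calls.

## Task

Lift the brush basket out of the gel box and hang it by its handle on both prongs of the stand, then stand every gel jar on the table upright in the emptied well. Slide the lid shut, hook the latch loop over the lid's keeper and press the red lever flat over centre, so that the lid is drawn fully home. Leave the polish bottle and the other things where they are.

Things in the scene. Friction and masses are not known exactly. Their poses are not given: they have to be found in the camera images.
- box: Grey gel box fixed to the table, 164 (x) x 440 (y) x 74 mm high; origin in its underside, 205 mm from the deck end. Along its y axis: a solid deck with the draw latch (y from -205 to -100 mm, top 74 mm up), an open well (y -80 to +70 mm), a closed rear part (y +70 to +235 mm, 66 mm high) over which the open lid lies. The lid shuts towards -y.
- well_floor (a point): Centre of the white floor of the box's open well, 6 mm above the table; axes as the box. The well is 150 x 150 mm inside (side walls 7 mm thick), its rim 60 mm above this floor. Room for four jars in two rows of two.
- lid (a joint): Black sliding lid, 152 x 167 x 6 mm, top 74 mm up, with orange handle and steel keeper. In m: 0 = drawn fully home, about 0.156 = wide open (along the box's +y). About 1.5 N of friction. From about 0.008 down it squeezes a springy blue seal (2.2 N per mm), which pushes it back to 0.007-0.008 when let go; only the latch holds it home.
- lid_handle (a point): Grip point of the lid's orange handle: a bar 60 mm along the box's x, 12 mm thick along the box's y, top 28 mm above the lid's top; this point is 18 mm above the lid's top.
- keeper_seat (a point): Where the loop's bar shall lie behind the lid's steel keeper, 10 mm above the lid's top; axes as the box. The keeper is a 24 mm wide (x) wall on this point's -y side, leaning 30 degrees to +y, its top edge 17 mm above this point and 4 mm past it: the bar comes down on the +y side (11 mm past this point), then is drawn back -y under the slant. A 6 mm foot reaches 25 mm past it.
- lever_pivot (a point): Axis (along the box's x) of the latch lever, on the deck 90 mm above the table. From here to the seat of a home lid is 60 mm along +y.
- lever (a joint): Red latch lever, 30 mm wide, 62 mm long from the pivot. Value in rad: 0 = pressed flat on the deck, pointing to the box's -y; pi/2 = straight up; up to 2.2 leaning to the lid. Its stiff hinge (0.05 N m) stays where it is left. With the loop hooked, pressing it flat draws the lid about 8 mm home and goes over centre just before flat, taking some 5 N at its tip.
- loop (a joint): Steel wire loop hinged on a pin under the lever, 20 mm from the pivot towards the lever's tip (15 degrees below the lever's line when flat). Value in rad, relative to the lever: the loop's angle above the box's +y direction is joint loop minus joint lever. It swings freely: at the start it leans back over the deck on its stop (3.2); past upright it falls towards the lid.
- loop_bar (a point): Middle of the loop's 8 mm thick end bar (along the box's x, 54 mm long), 79 mm from the loop's pin; the loop's two side wires run at 27 mm to either side.
- loop_tab (a point): Grip point on the loop's red pull tab, 14 mm wide along the box's x, 7 mm thick, beyond the bar: with the loop lying flat on the lid this point is 20 mm past the bar along +y and 18 mm above it. Pinched lightly (8 N) across its 14 mm it turns between the fingers; a hard grip holds it stiff.
- basket: White perforated brush basket, 70 (x) x 106 (y) x 62 mm, about 160 g, brushes inside up to 100 mm; origin at the centre of its underside. A rigid aluminium carrying handle rises from its two y ends. It starts standing in the well.
- basket_bar (a point): Middle of the basket's handle bar: 10 mm thick, 100 mm long along the basket's y, 130 mm above the basket's underside.
- stand: Steel hanging stand fixed to the table, base 130 x 130 mm; origin at the centre of its underside. At its back (+x) a post 205 mm high carries two 8 mm thick prongs, 56 mm apart along y, that point to its own -x, sag slightly in the middle and turn up at their tips (46 mm before the origin, tips 216 mm high).
- prong_seat (a point): Where the middle of a hung handle bar lies: midway between the two prongs at their sag, 199 mm above the table, 15 mm on the -x side of the stand's origin (axes as the stand). The post's front is 50 mm behind (+x), the upturned tips 31 mm before it (-x) and 17 mm higher.
- polish: Upright nail polish bottle, 34 mm thick, 75 mm high, standing among the jars; not to be packed. Origin at its underside.
- tape: White roll of tape lying flat, 84 mm across, 22 mm high; leave alone. Origin under its centre.
- tin: Steel lidded tin, 80 mm across, 72 mm high; leave alone. Origin under its centre.
- wallet: Red wallet, 68 x 150 x 18 mm; leave alone. Origin under its centre.
- brush_tool: Blue brush lying on the table, 150 mm long; leave alone.
- cup: Clear cup, 72 mm across, 90 mm high; leave alone. Origin under its centre.
- jar1: Pink gel jar (may be absent): round base 50 mm across and 28 mm high, black cap 30 mm across from 28 to 52 mm height, about 90 g; origin at the centre of its underside.
- jar2: Mint green gel jar (may be absent): round base 50 mm across and 28 mm high, black cap 30 mm across from 28 to 52 mm height, about 90 g; origin at the centre of its underside.
- jar3: Pale yellow gel jar (may be absent): round base 50 mm across and 28 mm high, black cap 30 mm across from 28 to 52 mm height, about 90 g; origin at the centre of its underside.
- jar4: Lilac gel jar (may be absent): round base 50 mm across and 28 mm high, black cap 30 mm across from 28 to 52 mm height, about 90 g; origin at the centre of its underside.
Mind the look-alikes: they are no part of the job. There is more than one size of the stand; the one meant has the size given above.

How it is judged:
On the way, in this order (a step that is already met when the one before it is completed fails the run):
1. the basket hangs by its handle on both prongs (z of basket_bar in the frame of stand between 0.188 and 0.212 m and x of basket_bar in the frame of stand between -0.042 and 0.032 m and y of basket_bar in the frame of stand between -0.025 and 0.025 m and angle between basket's own z axis and vertical below 0.3 rad and contact force between basket and stand above 0.4 N and linear speed of basket below 0.06 m/s), for 0.3 s.
2. every gel jar stands upright on the floor of the well (x of jar1 in the frame of well_floor between -0.06 and 0.06 m and y of jar1 in the frame of well_floor between -0.06 and 0.06 m and z of jar1 in the frame of well_floor between -0.005 and 0.008 m and angle between each of jar1, jar2, jar3, jar4's own z axis and vertical below 0.2 rad and x of jar2 in the frame of well_floor between -0.06 and 0.06 m and y of jar2 in the frame of well_floor between -0.06 and 0.06 m and z of jar2 in the frame of well_floor between -0.005 and 0.008 m and x of jar3 in the frame of well_floor between -0.06 and 0.06 m and y of jar3 in the frame of well_floor between -0.06 and 0.06 m and z of jar3 in the frame of well_floor between -0.005 and 0.008 m and x of jar4 in the frame of well_floor between -0.06 and 0.06 m and y of jar4 in the frame of well_floor between -0.06 and 0.06 m and z of jar4 in the frame of well_floor between -0.005 and 0.008 m), for 0.2 s.
3. the lid is slid shut up to its seal (within 11 mm of home) (value of joint lid below 0.011 m), for 0.2 s.
4. the loop's bar lies behind the keeper, the lever not yet flat (y of loop_bar in the frame of keeper_seat between -0.004 and 0.016 m and z of loop_bar in the frame of keeper_seat between -0.006 and 0.008 m and value of joint lever above 0.4 rad), for 0.2 s.
5. the lever is flat and the lid drawn home (value of joint lever below 0.06 rad and value of joint lid below 0.0035 m), for 0.2 s.
At the end, for the whole second after the job is handed in: The basket hangs level and still on both prongs (bar within 25 mm of the middle sideways), every present jar stands upright on the well's floor, the loop's bar lies behind the keeper, the lever is within 0.06 rad of flat and the lid within 3.5 mm of home (all of step 1 and all of step 2 and all of step 5 and y of loop_bar in the frame of keeper_seat between -0.004 and 0.016 m and z of loop_bar in the frame of keeper_seat between -0.006 and 0.008 m); the robot touches nothing.
It fails at once if a thing not to be packed (polish bottle, tape, tin, wallet, brush, cup) is moved more than 5 cm (distance of any of polish, tape, tin, wallet, brush_tool, cup from where it was at the start of the episode above 0.05 m).
Of jar1, jar2, jar3, jar4 only 2 to 4 are there at a start; the rules pass over those that are not, and their reading is None.
At some moment in a run one of jar1, jar2, jar3, jar4 may be knocked a few centimetres aside while the robot is not near it.
It also fails if it takes over 210 s, if anything falls off the work surface, if the arm or the gripper's body presses on something with over 40 N, if the wrist force passes 120 N, or if a joint passes its speed limit or range.

## Working session

There is one attempt and no reset: what is moved stays moved. The work goes in short steps, Python scripts to look and compute and a shell command to move; the robot and the scene stay as the last step left them, time stands still between calls to the robot, and variables do not carry over. Pictures are saved under pics/ and viewed, at most 14 in all, crops included, and the job is handed in when it is done.

```bash
mkdir -p pics
cat > h.py <<'E'
import numpy as np, cv2
from scipy.spatial.transform import Rotation as R
from workcell import r
def cam(name):
    s=r.get_state(); f=r.grab_frame(name)
    if 'mount' in f:
        M=np.array(f['mount']); Rt=R.from_rotvec(s['tool_rot']).as_matrix()
        Rcw=Rt@M[:3,:3]; C=Rt@M[:3,3]+np.array(s['tcp_pos'])
    else:
        A=R.from_rotvec(np.array(f['rvec']).ravel()).as_matrix(); Rcw=A.T; C=-A.T@np.array(f['tvec']).ravel()
    f['R']=Rcw; f['C']=C
    return f
def ray(f,u,v):
    K=np.array([[f['fx'],0,f['cx']],[0,f['fy'],f['cy']],[0,0,1.]])
    p=cv2.undistortPoints(np.array([[[u,v]]],float),K,np.array([f['k1'],0,0,0,0.]))[0,0]
    d=f['R']@np.array([p[0],p[1],1]); return d/np.linalg.norm(d)
def onz(f,u,v,z):
    d=ray(f,u,v); return f['C']+d*(z-f['C'][2])/d[2]
def proj(f,P):
    K=np.array([[f['fx'],0,f['cx']],[0,f['fy'],f['cy']],[0,0,1.]])
    A=f['R'].T
    return cv2.projectPoints(np.array(P,float).reshape(-1,1,3),cv2.Rodrigues(A)[0],-A@f['C'],K,np.array([f['k1'],0,0,0,0.]))[0].reshape(-1,2)
def tri(*obs):
    A=np.zeros((3,3));b=np.zeros(3)
    for f,u,v in obs:
        d=ray(f,u,v);P=np.eye(3)-np.outer(d,d);A+=P;b+=P@f['C']
    X=np.linalg.solve(A,b)
    return X,[float(np.linalg.norm(np.cross(X-f['C'],ray(f,u,v)))) for f,u,v in obs]
def save(f,n): cv2.imwrite('pics/'+n,f['color'][:,:,::-1])
def dump(f,n):
    import pickle; pickle.dump(f,open(n,'wb'))
def load(n):
    import pickle; return pickle.load(open(n,'rb'))
E
python3 - <<'E'
from h import *
for n in ('scene','top','wrist'):
    f=cam(n); save(f,n+'0.png'); dump(f,n+'0.pkl'); print(n,f['C'].round(3),f['R'].round(2).tolist(),f['fx'],f['k1'])
s=r.get_state(); print(s['tcp_pos'],s['tool_rot'],R.from_rotvec(s['tool_rot']).as_matrix().round(3),r.pinch_z,s['gripper_width'])
E
```

```text
scene [1.383 0.072 1.036] [[-0.06, 0.72, -0.69], [1.0, 0.03, -0.05], [-0.01, -0.69, -0.73]] 532.487317818035 0.02232503332644384
top [0.258 0.018 1.369] [[-0.12, -0.97, 0.21], [-0.99, 0.12, -0.02], [-0.0, -0.21, -0.98]] 444.3727209064638 -0.04392845013744041
wrist [0.109 0.618 0.372] [[0.29, 0.92, 0.27], [0.96, -0.27, -0.08], [-0.0, 0.29, -0.96]] 369.11903836520173 -0.0411107863303539
[0.17843574 0.59853207 0.23070011] [-4.53567327e-01 -3.10848435e+00  1.91676135e-03] [[-0.958  0.286 -0.   ]
 [ 0.286  0.958 -0.001]
 [ 0.    -0.001 -1.   ]] 0.0187 0.08530163127052202
```

View pics/scene0.png

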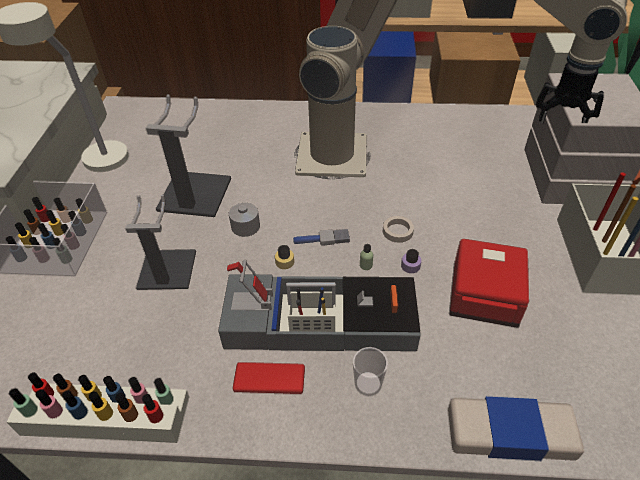

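View pics/top0.png

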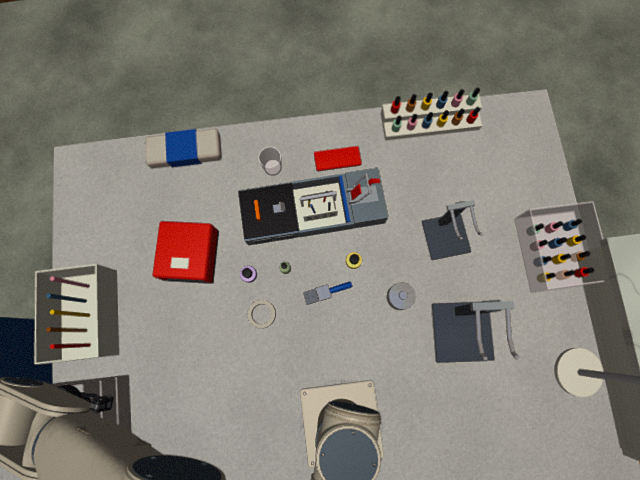

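The scene view shows the box at (320,310), the basket in the well and the lid open. There is a yellow jar at (284,256), a lilac jar at (411,261), the green polish bottle at (367,257), and two stands at (165,250) and (190,165). I see only two jars so far.

Run:
```python
from h import *
s=load('scene0.pkl');t=load('top0.pkl')
a=cv2.resize(s['color'][185:295,115:245],(800,0) if 0 else (400,338),interpolation=cv2.INTER_CUBIC)
b=cv2.resize(t['color'][190:265,410:500],(400,333),interpolation=cv2.INTER_CUBIC)
c=cv2.resize(s['color'][235:355,215:425],(455,260),interpolation=cv2.INTER_CUBIC)
d=cv2.resize(t['color'][165:245,235:390],(345,178),interpolation=cv2.INTER_CUBIC)
o=np.zeros((600,800,3),np.uint8);o[:338,:400]=a;o[:333,400:]=b;o[338:598,:455]=c;o[340:518,455:]=d
cv2.imwrite('pics/m1.png',o[:,:,::-1])
for n,u,v in [('small base',447,235),('big base',463,332),('tape',262,314),('tin',401,295),('wallet',338,158),('cup',268,165),('polish',285,268),('yel',354,260),('lil',249,273)]:
    print(n,onz(t,u,v,0.0).round(3))
print('box top corners', [onz(t,u,v,.074).round(3)[:2] for u,v in [(239,191),(380,168),(387,218),(245,241)]])
print('base small corners', [onz(t,u,v,.0).round(3)[:2] for u,v in [(423,221),(466,218),(471,251),(428,259)]])
print('base small corners scene', [onz(s,u,v,.0).round(3)[:2] for u,v in [(137,288),(190,287),(195,250),(142,250)]])
```

```text
small base [ 0.51  -0.408  0.   ]
big base [ 0.208 -0.402  0.   ]
tape [0.337 0.196 0.   ]
tin [ 0.342 -0.233  0.   ]
wallet [ 0.81  -0.099  0.   ]
cup [0.814 0.132 0.   ]
polish [0.469 0.112 0.   ]
yel [ 0.468 -0.104  0.   ]
lil [0.467 0.225 0.   ]
box top corners [array([0.711, 0.222]), array([ 0.731, -0.217]), array([ 0.571, -0.214]), array([0.553, 0.217])]
base small corners [array([ 0.565, -0.34 ]), array([ 0.558, -0.478]), array([ 0.45 , -0.473]), array([ 0.442, -0.334])]
base small corners scene [array([ 0.572, -0.46 ]), array([ 0.563, -0.328]), array([ 0.437, -0.344]), array([ 0.443, -0.486])]
```

View pics/m1.png

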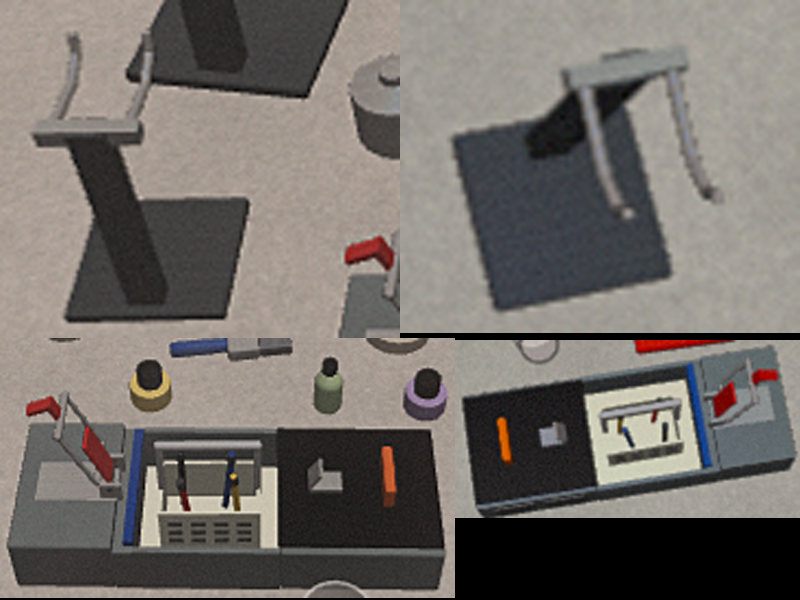

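The small stand has its post at +x and its prongs point towards the robot, to world -x. The basket bar runs along the box's y. The loop leans back over the deck at -y, and the lever stands roughly upright.

Run:
```python
from h import *
s=load('scene0.pkl');t=load('top0.pkl')
def S(x,y): return 215+x/2.167,235+(y-338)/2.167
def T(x,y): return 235+(x-455)/2.226,165+(y-340)/2.226
def SA(x,y): return 115+x/3.077,185+y/3.077
def TB(x,y): return 410+(x-400)/4.444,190+y/4.444
def p(n,a,b):
    X,e=tri((s,*a),(t,*b)); print(n,X.round(4),np.round(e,4))
p('bar -y',S(157,446),T(682,403)); p('bar +y',S(261,446),T(601,413))
p('tip -y',SA(73,37),TB(713,197)); p('tip +y',SA(148,37),TB(627,213))
p('cross -y',SA(40,122),TB(687,50)); p('cross +y',SA(140,122),TB(565,68))
p('lidhandle top far', S(383,447),T(500,420)); p('lidhandle near', S(390,475),T(506,460))
p('keeper', S(315,462),T(563,425))
p('tab tip',S(30,408),T(775,377))
p('lever',S(85,432),T(730,385))
for col,lo,hi in [('yel',(20,90,90),(32,255,255)),('lil',(125,60,60),(150,255,255)),('pink',(160,60,100),(175,255,255)),('green',(40,30,60),(80,255,255))]:
  for f,n in ((s,'s'),(t,'t')):
    m=cv2.inRange(cv2.cvtColor(f['color'],cv2.COLOR_RGB2HSV),lo,hi)
    k,_,st,c=cv2.connectedComponentsWithStats(m)
    print(col,n,[(st[i][4],c[i].round(0).tolist(),onz(f,*c[i],.02)[:2].round(3).tolist()) for i in range(1,k) if st[i][4]>25])
```

```text
bar -y [ 0.6488 -0.0679  0.1292] [0.0028 0.0028]
bar +y [0.6473 0.0382 0.1334] [0.0021 0.0021]
tip -y [ 0.4627 -0.433   0.2067] [0.0005 0.0005]
tip +y [ 0.4592 -0.3775  0.2063] [0.0021 0.0021]
cross -y [ 0.555  -0.4324  0.2067] [0.0034 0.0034]
cross +y [ 0.5532 -0.357   0.2077] [0.0015 0.0015]
lidhandle top far [0.6509 0.1642 0.1439] [0.0026 0.0026]
lidhandle near [0.6202 0.1752 0.0595] [0.0012 0.0012]
keeper [0.6451 0.092  0.108 ] [0.0034 0.0034]
tab tip [ 0.6513 -0.1872  0.184 ] [0.0006 0.0006]
lever [ 0.6569 -0.1338  0.1569] [0.0005 0.0005]
yel s [(np.int32(37), [54.0, 222.0], [0.368, -0.747]), (np.int32(38), [24.0, 234.0], [0.419, -0.809]), (np.int32(130), [285.0, 258.0], [0.474, -0.098]), (np.int32(79), [89.0, 388.0], [0.858, -0.469]), (np.int32(94), [99.0, 405.0], [0.895, -0.432])]
yel t [(np.int32(44), [426.0, 101.0], [0.967, -0.418]), (np.int32(46), [442.0, 118.0], [0.898, -0.46]), (np.int32(43), [576.0, 240.0], [0.441, -0.803]), (np.int32(142), [353.0, 260.0], [0.464, -0.099]), (np.int32(45), [560.0, 258.0], [0.391, -0.741]), (np.int32(28), [52.0, 312.0], [0.419, 0.835])]
lil s []
lil t []
pink s [(np.int32(47), [48.0, 403.0], [0.895, -0.541])]
pink t [(np.int32(26), [412.0, 122.0], [0.897, -0.356]), (np.int32(30), [552.0, 226.0], [0.493, -0.74])]
green s [(np.int32(679), [629.0, 35.0], [-0.808, 1.167]), (np.int32(326), [609.0, 61.0], [-0.592, 1.025]), (np.int32(195), [636.0, 74.0], [-0.499, 1.094]), (np.int32(186), [164.0, 395.0], [0.867, -0.306]), (np.int32(243), [25.0, 406.0], [0.904, -0.583])]
green t [(np.int32(91), [471.0, 98.0], [0.96, -0.571]), (np.int32(78), [396.0, 126.0], [0.892, -0.302]), (np.int32(39), [286.0, 268.0], [0.466, 0.108])]
```

```bash
cat >> h.py <<'E'
def go(x,y,z,yaw=None):
    """shift to TCP target in tool units (30mm), after an optional turn so tool y is at yaw deg"""
    s=r.get_state(); M=R.from_rotvec(s['tool_rot']); m=M.as_matrix()
    cur=np.degrees(np.arctan2(m[1,1],m[0,1])); dz=0
    if yaw is not None:
        dz=(cur-yaw+180)%360-180; M=M*R.from_rotvec([0,0,np.radians(dz)])
    print('yaw now %.2f az units %.3f shift units'%(cur,dz/10), (M.inv().apply(np.array([x,y,z])-s['tcp_pos'])/.03).round(3),'tcp',np.round(s['tcp_pos'],4),'t',s['time'])
E
python3 -c "
from h import *
go(.56,0.0,.38,2.5)"
python3 -m pendant '[[0,0,-1,0,0,0,1],[0,0,-1,0,0,0,1],[0,0,-1,0,0,0,1],[0,0,-1,0,0,0,1],[0,0,-0.9,0,0,1,1],[0,0,0,0,0,1,1],[0,0,0,0,0,1,1],[0,0,0,0,0,1,1],[0,0,0,0,0,1,1],[0,0,0,0,0,1,1],[0,0,0,0,0,1,1]]'
python3 -c "
from h import *
go(.56,0.0,.38,2.5)"
```

```text
yaw now 73.40 az units 7.090 shift units [-20.493  11.834  -4.958] tcp [0.1784 0.5985 0.2307] t 0.15
time: 1.52
tcp_pos: [0.1785, 0.5987, 0.3779]
tool_rot: [2.161, 2.28, -0.001]
contact_force: [0.1, -0.0, -0.3]
gripper_width: 0.0852
finger_force: 0.0
yaw now 3.07 az units 0.057 shift units [-20.493  11.834  -0.057] tcp [0.1785 0.5987 0.3779] t 1.525
```

```bash
python3 -m pendant '[[-1,0.6,0,0,0,0.05,1],[-1,0.6,0,0,0,0,1],[-1,0.6,0,0,0,0,1],[-1,0.6,0,0,0,0,1],[-1,0.6,0,0,0,0,1],[-1,0.6,0,0,0,0,1],[-1,0.6,0,0,0,0,1],[-1,0.6,0,0,0,0,1],[-1,0.6,0,0,0,0,1],[-1,0.6,0,0,0,0,1],[-1,0.6,0,0,0,0,1],[-1,0.6,0,0,0,0,1],[-1,0.6,0,0,0,0,1],[-1,0.6,0,0,0,0,1],[-1,0.6,0,0,0,0,1],[-1,0.6,0,0,0,0,1],[-1,0.6,0,0,0,0,1],[-1,0.6,0,0,0,0,1],[-1,0.6,0,0,0,0,1],[-1,0.43,0,0,0,0,1]]'
python3 -m pendant '[[-0.49,0,0,0,0,0,1],[0,0,0,0,0,0,1],[0,0,0,0,0,0,1]]'
python3 - <<'E'
from h import *
f=cam('wrist');save(f,'w1.png');dump(f,'w1.pkl');go(.56,-.03,.38,2.5)
E
```

```text
time: 4.03
tcp_pos: [0.5641, 0.0167, 0.378]
tool_rot: [-2.164, -2.276, 0.001]
contact_force: [-0.1, 0.5, -0.4]
gripper_width: 0.0851
finger_force: 0.0
time: 4.4
tcp_pos: [0.5638, 0.0038, 0.3783]
tool_rot: [-2.164, -2.277, -0.0]
contact_force: [-0.4, -0.4, 0.4]
gripper_width: 0.0849
finger_force: 0.0
yaw now 2.95 az units 0.045 shift units [-1.127 -0.179 -0.053] tcp [0.5639 0.004  0.3784] t 4.45
```

View pics/w1.png

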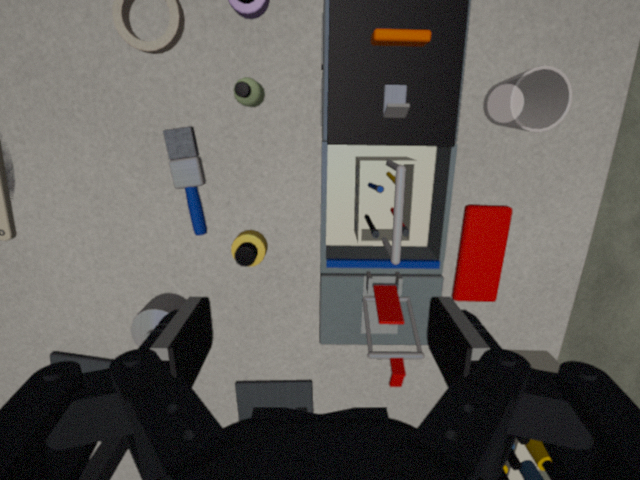

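The view has up = +y and right = +x. The basket bar runs (400,168)-(396,262), the lid handle is at (402,36), the keeper at (396,100), the loop bar at (394,355) and the yellow jar at (248,250). I'll take a second view for triangulation.

```bash
python3 -m pendant '[[1,1,0,0,0,0,1],[1,1,0,0,0,0,1],[1,1,0,0,0,0,1],[0,0,0,0,0,0,1],[0,0,0,0,0,0,1]]' >/dev/null
python3 - <<'E'
from h import *
f=cam('wrist');save(f,'w2.png');dump(f,'w2.pkl')
E
```

```text
(no output)
```

View pics/w2.png

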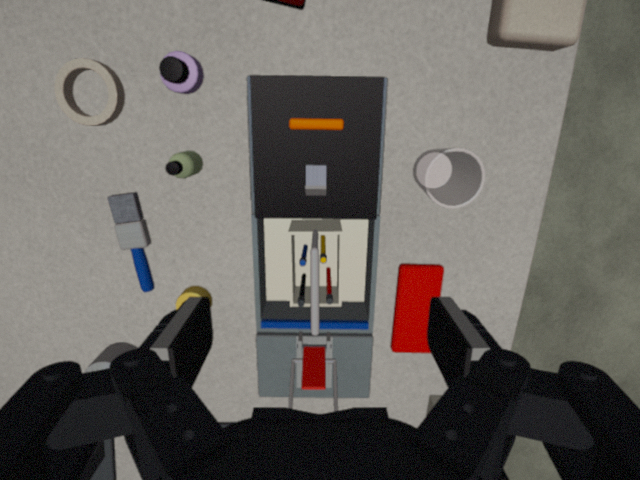

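The second view shows the orange handle at (316,124), the keeper at (316,178), the bar ends at (315,232) and (315,334), the lilac jar at (180,72) and the box corners (250,77), (386,77), (258,397), (371,397).

Run:
```python
from h import *
a=load('w1.pkl');b=load('w2.pkl')
def mc(f,lo,hi,big=True):
    m=cv2.inRange(cv2.cvtColor(f['color'],cv2.COLOR_RGB2HSV),lo,hi)
    k,_,st,c=cv2.connectedComponentsWithStats(m); o=sorted([(int(st[i][4]),c[i].round(1).tolist(),st[i][:4].tolist()) for i in range(1,k) if st[i][4]>40],reverse=True)
    return o[:4]
for n,lo,hi in [('orange',(5,180,120),(18,255,255)),('yel',(20,90,60),(32,255,255)),('lil',(120,40,60),(150,255,255)),('green',(35,30,50),(85,255,200)),('blue',(105,180,60),(125,255,255))]:
    print(n,mc(a,lo,hi),mc(b,lo,hi))
def p(n,u,v):
    X,e=tri((a,*u),(b,*v)); print(n,X.round(4),np.round(e,4))
p('bar+y',(400.5,168),(315,233)); p('bar-y',(396,263),(315,333))
p('well+x corner blue',(439,264),(368,325)); p('blue -x',(327,264),(262,325))
p('deck -x',(319,273),(257,332)); p('deck+x',(443,273),(372,332))
p('lid edge-x',(327,143),(255,217)); p('lid edge +x',(455,146),(377,217))
p('deck -x -y',(320,345),(258,397));p('deck +x -y',(443,345),(371,397))
p('lever tip mid',(390,321),(315,387))
p('keeper mid top',(397,112),(316,190))
p('handle',(402,36),(316,124.5))
# direct plane
for f,q in ((a,[(319,273),(443,273),(320,345),(443,345)]),(b,[(257,332),(372,332),(258,397),(371,397)])):
    print([onz(f,*x,.074)[:2].round(4).tolist() for x in q])
```

```text
orange [(634, [401.9, 34.6], [374, 29, 57, 12])] [(566, [315.8, 123.5], [289, 118, 55, 12])]
yel [(608, [250.9, 244.3], [231, 230, 36, 36]), (412, [538.1, 452.9], [525, 439, 27, 32]), (44, [391.0, 176.5], [387, 172, 8, 11]), (41, [505.5, 468.7], [503, 464, 6, 10])] [(347, [191.2, 294.9], [176, 286, 35, 25]), (72, [322.5, 244.5], [321, 236, 4, 18])]
lil [(287, [245.7, 6.5], [229, 0, 37, 15])] [(717, [184.8, 73.7], [161, 51, 42, 42])]
green [(482, [250.6, 92.6], [234, 77, 31, 30]), (59, [609.9, 256.1], [605, 244, 11, 26]), (52, [628.8, 138.2], [619, 133, 19, 13]), (50, [599.6, 228.7], [596, 219, 9, 21])] [(557, [187.1, 162.9], [169, 151, 33, 27]), (67, [551.3, 288.1], [543, 279, 18, 17]), (56, [600.0, 79.1], [592, 72, 19, 16]), (43, [616.9, 56.1], [609, 50, 17, 13])]
blue [(791, [382.0, 263.2], [327, 259, 112, 9]), (522, [195.6, 210.4], [186, 187, 20, 47])] [(472, [142.2, 269.3], [132, 249, 21, 42]), (354, [285.6, 323.6], [262, 320, 48, 8]), (344, [343.7, 324.3], [320, 321, 48, 8])]
bar+y [0.6509 0.0376 0.0917] [0.0072 0.0072]
bar-y [ 0.6525 -0.0678  0.1349] [0.0007 0.0007]
well+x corner blue [ 0.7254 -0.0914  0.0693] [0. 0.]
blue -x [ 0.5791 -0.0994  0.0682] [0.0004 0.0004]
deck -x [ 0.5699 -0.118   0.056 ] [0.0009 0.0009]
deck+x [ 0.733  -0.1043  0.0668] [0.0007 0.0007]
lid edge-x [0.5703 0.0547 0.0723] [0.0002 0.0002]
lid edge +x [0.7244 0.0599 0.0647] [0.0009 0.0009]
deck -x -y [ 0.5752 -0.2164  0.0747] [0.0007 0.0007]
deck +x -y [ 0.7385 -0.1972  0.0897] [0.0026 0.0026]
lever tip mid [ 0.6546 -0.1411  0.1371] [0.0014 0.0014]
keeper mid top [0.6456 0.0942 0.0867] [0.001 0.001]
handle [0.6415 0.1692 0.0976] [0.0001 0.0001]
[[0.5689, -0.1099], [0.7308, -0.102], [0.5757, -0.2175], [0.7472, -0.2097]]
[[0.5734, -0.1075], [0.731, -0.0993], [0.5747, -0.2164], [0.74, -0.2077]]
```

```bash
python3 -m pendant '[[-1,-0.5,0,0,0,0,1],[-1,-0.5,0,0,0,0,1],[-1,-0.5,0,0,0,0,1],[-1,-0.5,0,0,0,0,1],[-1,-0.5,0,0,0,0,1],[-1,-0.5,0,0,0,0,1],[-1,-0.5,0,0,0,0,1],[-1,-0.5,0,0,0,0,1],[-1,-0.5,0,0,0,0,1],[-1,-0.5,0,0,0,0,1],[-1,-0.5,0,0,0,0,1],[-1,-0.5,0,0,0,0,1],[-1,-0.5,0,0,0,0,1],[-0.8,-0.2,0,0,0,0,1],[0,0,0,0,0,0,1],[0,0,0,0,0,0,1]]' >/dev/null
python3 - <<'E'
from h import *
f=cam('wrist');dump(f,'w3.pkl');go(.5,-.405,.38)
E
python3 -m pendant '[[0.5,1,0,0,0,0,1],[0.5,1,0,0,0,0,1],[0,1,0,0,0,0,1],[0,0,0,0,0,0,1],[0,0,0,0,0,0,1]]' >/dev/null
python3 - <<'E'
from h import *
f=cam('wrist');dump(f,'w4.pkl')
a=load('w3.pkl')
cv2.imwrite('pics/w34.png',np.hstack([cv2.resize(x['color'][0:400,100:500],(400,400)) for x in (a,f)])[:,:,::-1])
E
```

```text
yaw now 2.90 az units 0.000 shift units [-2.702  0.878 -0.049] tcp [ 0.4696 -0.3254  0.3785] t 7.175
```

View pics/w34.png

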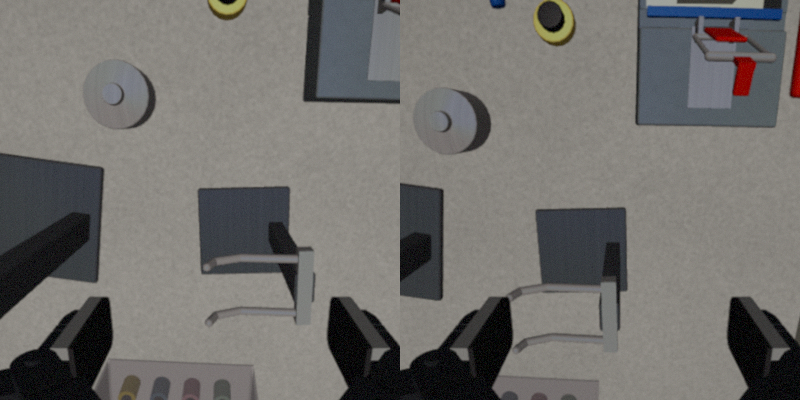

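The stand's prongs end at (307,268) and (310,322) in the left view (full-frame pixels). The crossbar's front edge runs (398,248)-(398,325).

Run:
```python
from h import *
a=load('w3.pkl');b=load('w4.pkl')
def p(n,u,v):
    X,e=tri((a,u[0]+100,u[1]),(b,v[0]-300,v[1])); print(n,X.round(4),np.round(e,4)); return X
t1=p('tip+',(207,268),(513,297)); t2=p('tip-',(210,322),(517,349))
c1=p('cb+',(298,248),(602,278)); c2=p('cb-',(298,325),(604,350))
r1=p('root+',(298,258),(602,288)); r2=p('root-',(298,312),(603,339))
q=[p('b',u,v) for u,v in [((198,188),(537,208)),((289,186),(626,208)),((201,273),(541,293))]]
for f,o,L in ((a,100,[(198,188),(289,186),(201,273)]),(b,-300,[(537,208),(626,208),(541,293),(627,291)])):
    print([onz(f,x+o,y,.012)[:2].round(4).tolist() for x,y in L])
go(.651,-.015,.3,2.9)
```

```text
tip+ [ 0.4606 -0.3824  0.2001] [0.0002 0.0002]
tip- [ 0.4657 -0.4322  0.2113] [0.0003 0.0003]
cb+ [ 0.5446 -0.361   0.1935] [0.0001 0.0001]
cb- [ 0.55   -0.4338  0.2053] [0.0013 0.0013]
root+ [ 0.545  -0.37    0.1964] [0. 0.]
root- [ 0.5485 -0.42    0.2063] [0.0006 0.0006]
b [ 0.4392 -0.3432 -0.0092] [0.0004 0.0004]
b [ 5.689e-01 -3.335e-01 -4.000e-04] [0.0007 0.0007]
b [ 0.4496 -0.4636  0.021 ] [0.0009 0.0009]
[[0.4404, -0.34], [0.5661, -0.331], [0.449, -0.4665]]
[[0.4437, -0.3378], [0.5688, -0.3315], [0.4479, -0.4689], [0.5774, -0.4588]]
yaw now 2.91 az units 0.001 shift units [9.035 3.579 2.609] tcp [ 0.5575 -0.2911  0.3783] t 7.85
```

```bash
python3 -m pendant '[[1,0.4,0,0,0,0,1],[1,0.4,0,0,0,0,1],[1,0.4,0,0,0,0,1],[1,0.4,0,0,0,0,1],[1,0.4,0,0,0,0,1],[1,0.4,0,0,0,0,1],[1,0.4,0,0,0,0,1],[1,0.4,0,0,0,0,1],[1,0.38,0,0,0,0,1],[0.03,0,0.7,0,0,0,1],[0,0,1,0,0,0,1],[0,0,1,0,0,0,1],[0,0,1,0,0,0,1],[0,0,1,0,0,0,1],[0,0,1,0,0,0,1],[0,0,1,0,0,0,1],[0,0,0,0,0,0,1],[0,0,0,0,0,0,1]]'
python3 - <<'E'
from h import *
go(.651,-.015,.117)
f=cam('wrist');dump(f,'w5.pkl');save(f,'w5.png')
E
```

```text
time: 10.1
tcp_pos: [0.6523, -0.0159, 0.1787]
tool_rot: [2.164, 2.275, 0.002]
contact_force: [-0.0, 0.3, 0.1]
gripper_width: 0.0853
finger_force: 0.0
yaw now 2.87 az units 0.000 shift units [ 0.034 -0.044  2.058] tcp [ 0.6523 -0.0159  0.1787] t 10.1
```

View pics/w5.png

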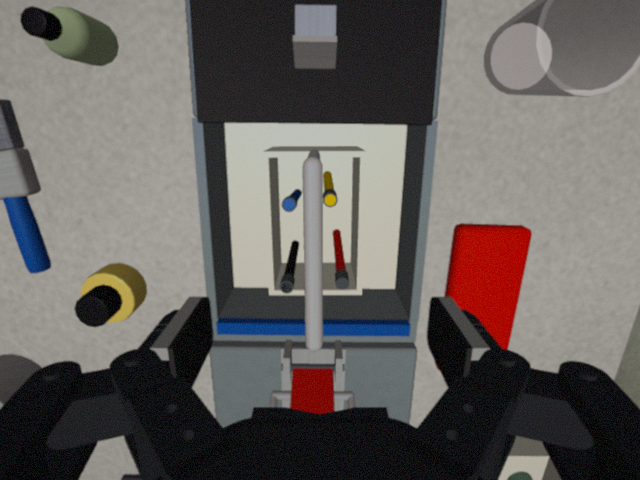

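The bar is centred at u≈313 and runs from (312,155) to (314,348). I'll check it against z=.141, then grasp.

```bash
python3 - <<'E'
from h import *
f=load('w5.pkl');b=load('w2.pkl')
for u,v in ((312,158),(314,346)): print(onz(f,u,v,.141).round(4))
print(tri((f,314,348),(b,315,334)),tri((f,312,155),(b,315,232)))
E
python3 -m pendant '[[0.03,-0.04,0.9,0,0,0,1],[0,0,0.9,0,0,0,1],[0,0,0.25,0,0,0,1],[0,0,0,0,0,0,0.3],[0,0,0,0,0,0,0],[0,0,0,0,0,0,0],[0,0,0,0,0,0,0],[0,0,0,0,0,0,0]]' 40
```

```text
[0.6461 0.0399 0.141 ]
[ 0.6517 -0.063   0.141 ]
(array([ 0.65205177, -0.07111243,  0.1308442 ]), [8.320708720694936e-05, 8.320708720683391e-05]) (array([0.6455259 , 0.03480277, 0.05829938]), [0.0006578719104603741, 0.0006578719104602497])
time: 11.15
tcp_pos: [0.6507, -0.0148, 0.1164]
tool_rot: [2.164, 2.277, 0.001]
contact_force: [-1.1, -0.0, 3.7]
gripper_width: 0.0086
finger_force: 39.0
```

```bash
python3 - <<'E'
from h import *
f=load('w5.pkl')
for u,v in ((289,203),(330,198),(287,285),(341,278)): print(onz(f,u,v,.1).round(3))
a=load('scene0.pkl');b=load('top0.pkl');print('big cross',tri((a,150,132),(b,512,308))[0],tri((a,192,132),(b,475,310))[0])
E
python3 -m pendant '[[0,0,-0.4,0,0,0,0],[0,0,-0.7,0,0,0,0],[0,0,-1,0,0,0,0],[0,0,-1,0,0,0,0],[0,0,-1,0,0,0,0],[0,0,-1,0,0,0,0],[0,0,-1,0,0,0,0],[0,0,-1,0,0,0,0],[0,0,0,0,0,0,0],[0,0,0,0,0,0,0]]'
python3 -m pendant '[[-0.3,-0.2,0,0,0,-0.06,0],[-0.66,-0.49,0,0,0,0,0],[-0.7,-0.5,0,0,0,0,0],[-0.7,-0.5,0,0,0,0,0],[-0.7,-0.5,0,0,0,0,0],[-0.7,-0.5,0,0,0,0,0],[-0.7,-0.5,0,0,0,0,0],[-0.7,-0.5,0,0,0,0,0],[-0.7,-0.5,0,0,0,0,0],[-0.7,-0.5,0,0,0,0,0],[-0.7,-0.5,0,0,0,0,0],[-0.7,-0.5,0,0,0,0,0],[-0.7,-0.5,0,0,0,0,0],[-0.7,-0.5,0,0,0,0,0],[-0.7,-0.5,0,0,0,0,0],[-0.7,-0.5,0,0,0,0,0],[-0.7,-0.5,0,0,0,0,0],[-0.7,-0.49,0,0,0,0,0],[-0.3,-0.3,0,0,0,0,0],[0,0,0,0,0,0,0]]'
python3 - <<'E'
from h import *
go(.40,-.405,.205,3.5)
f=cam('wrist');dump(f,'w6.pkl');cv2.imwrite('pics/w6.png',f['color'][:,:,::-1]);f=cam('scene');dump(f,'s6.pkl')
E
```

```text
[0.633 0.009 0.1  ]
[0.657 0.013 0.1  ]
[ 0.633 -0.045  0.1  ]
[ 0.668 -0.039  0.1  ]
big cross [ 0.25869107 -0.45645774  0.24842271] [ 0.26499636 -0.35165102  0.25775292]
time: 12.4
tcp_pos: [0.6499, -0.0147, 0.3284]
tool_rot: [-2.164, -2.276, 0.001]
contact_force: [0.7, 0.6, -1.9]
gripper_width: 0.0087
finger_force: 39.1
time: 14.9
tcp_pos: [0.4031, -0.4047, 0.3288]
tool_rot: [-2.155, -2.286, -0.0]
contact_force: [0.4, 0.2, -1.5]
gripper_width: 0.0087
finger_force: 39.1
yaw now 3.37 az units -0.013 shift units [-4.000e-03 -1.030e-01  4.125e+00] tcp [ 0.4031 -0.4047  0.3288] t 14.9
```

```bash
python3 -m pendant '[[0.13,0,0.8,0,0,0,0],[0,0,0.9,0,0,0,0],[0,0,0.9,0,0,0,0],[0,0,0.9,0,0,0,0],[0,0,0.62,0,0,0,0],[0,0,0,0,0,0,0],[0,0,0,0,0,0,0]]'
python3 -m pendant '[[0,0.3,0,0,0,0,0],[0,0.4,0,0,0,0,0],[0,0.4,0,0,0,0,0],[0,0.4,0,0,0,0,0],[0,0.4,0,0,0,0,0],[0,0,0,0,0,0,0]]'
python3 - <<'E'
from h import *
f=cam('scene');dump(f,'s7.pkl')
cv2.imwrite('pics/s7.png',cv2.resize(f['color'][150:310,100:260],(560,560),interpolation=cv2.INTER_CUBIC)[:,:,::-1])
E
```

```text
time: 15.88
tcp_pos: [0.4048, -0.4003, 0.206]
tool_rot: [2.151, 2.288, 0.0]
contact_force: [0.2, 0.0, -2.0]
gripper_width: 0.0086
finger_force: 39.1
time: 16.62
tcp_pos: [0.462, -0.3967, 0.2051]
tool_rot: [2.151, 2.289, 0.0]
contact_force: [0.5, 0.2, -1.5]
gripper_width: 0.0084
finger_force: 39.1
```

View pics/s7.png

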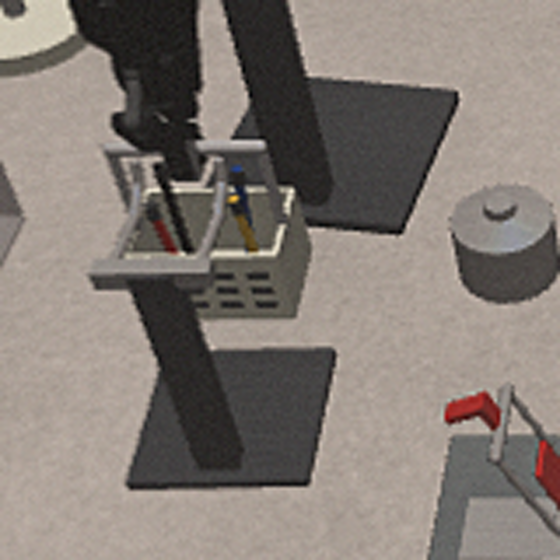

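The bar is over the prong tips with the prongs inside the handle, so the entry is good. Next: advance and lower.

```bash
python3 -m pendant '[[0,0.4,0,0,0,0,0],[0,0.4,0,0,0,0,0],[0,0.35,0,0,0,0,0],[0,0,0.2,0,0,0,0],[-0.2,0,0.2,0,0,0,0],[0,0,0.2,0,0,0,0],[0,0,0.1,0,0,0,0],[0,0,0,0,0,0,0]]'
python3 -m pendant '[[0,0,0.08,0,0,0,0],[0,0,0,0,0,0,0],[0,0,0,0,0,0,0]]'
```

```text
time: 17.68
tcp_pos: [0.4955, -0.4007, 0.1839]
tool_rot: [-2.152, -2.287, 0.0]
contact_force: [-0.7, -0.1, -1.1]
gripper_width: 0.0087
finger_force: 39.1
time: 18.05
tcp_pos: [0.4959, -0.4007, 0.182]
tool_rot: [2.152, 2.288, 0.0]
contact_force: [0.1, 0.5, -0.8]
gripper_width: 0.0082
finger_force: 39.1
```

```bash
python3 -m pendant '[[0,0,0.05,0,0,0,0],[0,0,0.05,0,0,0,0],[0,0,0,0,0,0,0]]'
python3 -m pendant '[[0,0,0.05,0,0,0,0],[0,0,0,0,0,0,0],[0,0,0,0,0,0,0]]'
```

```text
time: 18.42
tcp_pos: [0.4959, -0.4008, 0.1791]
tool_rot: [2.152, 2.288, 0.0]
contact_force: [-1.0, 1.2, 0.8]
gripper_width: 0.0082
finger_force: 39.5
time: 18.8
tcp_pos: [0.496, -0.4009, 0.1788]
tool_rot: [2.152, 2.287, 0.0]
contact_force: [-3.4, 2.8, 11.1]
gripper_width: 0.0087
finger_force: 40.2
```

```bash
python3 -m pendant '[[0,0,-0.05,0,0,0,0],[0,0,0,0,0,0,0.2],[0,0,0,0,0,0,0.3],[0,0,0,0,0,0,0.35],[0,0,0,0,0,0,0.35],[0,0,0,0,0,0,0.35]]'
python3 - <<'E'
from h import *
f=cam('scene');dump(f,'s8.pkl')
cv2.imwrite('pics/s8.png',cv2.resize(f['color'][160:300,110:250],(420,420),interpolation=cv2.INTER_CUBIC)[:,:,::-1])
E
```

```text
time: 19.55
tcp_pos: [0.4958, -0.4007, 0.1788]
tool_rot: [-2.153, -2.288, 0.0]
contact_force: [0.5, -0.6, 0.3]
gripper_width: 0.03
finger_force: 0.0
```

View pics/s8.png

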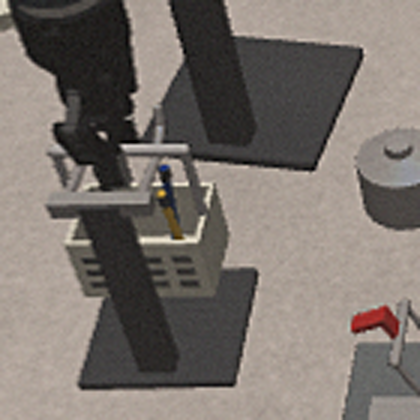

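The basket hangs on both prongs with the bar roughly centred. I'll retract and look at the jars.

```bash
python3 -m pendant '[[0,0,-0.3,0,0,0,0.35],[0,0,-0.5,0,0,0,0.35],[0,0,-1,0,0,0,0.35],[0,0,-1,0,0,0,0.35],[0,0,-1,0,0,0,0.35],[0,0,-1,0,0,0,0.5],[1,0,-1,0,0,0,0.5],[1,0,-0.4,0,0,0,0.5],[1,-0.1,0,0,0,0,0.5],[1,-0.1,0,0,0,0,0.5],[1,-0.1,0,0,0,0,0.5],[1,-0.1,0,0,0,0,0.5],[1,-0.1,0,0,0,0,0.5],[1,-0.1,0,0,0,0,0.5],[1,-0.1,0,0,0,0,0.5],[1,-0.1,0,0,0,0,0.5],[1,-0.1,0,0,0,0,0.5],[1,0,0,0,0,0,0.5],[1,0,0,0,0,0,0.5],[1,0,0,0,0,0,0.5]]' >/dev/null
python3 -m pendant '[[1,0,0,0,0,0,0.5],[1,0,0,0,0,0,0.5],[1,0,0,0,0,0,0.5],[1,0,0,0,0,0,0.5],[0,0,0,0,0,0,0.5],[0,0,0,0,0,0,0.5]]'
cat > jars.py <<'E'
from h import *
def blobs(f,lo,hi,mn=150):
    m=cv2.inRange(cv2.cvtColor(f['color'],cv2.COLOR_RGB2HSV),lo,hi)
    cs,_=cv2.findContours(m,cv2.RETR_EXTERNAL,cv2.CHAIN_APPROX_NONE); o=[]
    for c in cs:
        if cv2.contourArea(c)>mn:
            (x,y),rr=cv2.minEnclosingCircle(c); o.append((x,y,rr))
    return o
Y=((20,90,60),(32,255,255)); L=((120,40,60),(150,255,255)); B=((0,0,0),(180,255,45))
E
python3 - <<'E'
from jars import *
f=cam('wrist');dump(f,'w9.pkl');save(f,'w9.png')
for n,c in (('Y',Y),('L',L)):
    for x,y,q in blobs(f,*c): print(n,round(x),round(y),round(q,1),onz(f,x,y,.018).round(4))
go(.47,.13,.38)
E
```

```text
time: 22.85
tcp_pos: [0.4359, 0.1363, 0.3655]
tool_rot: [2.152, 2.288, 0.001]
contact_force: [0.2, -0.4, -0.6]
gripper_width: 0.0426
finger_force: 0.0
Y 330 337 17.7 [ 0.467 -0.098  0.018]
L 347 111 20.0 [0.4655 0.2258 0.018 ]
yaw now 3.48 az units 0.000 shift units [-0.268  1.122 -0.488] tcp [0.4359 0.136  0.3653] t 22.9
```

View pics/w9.png

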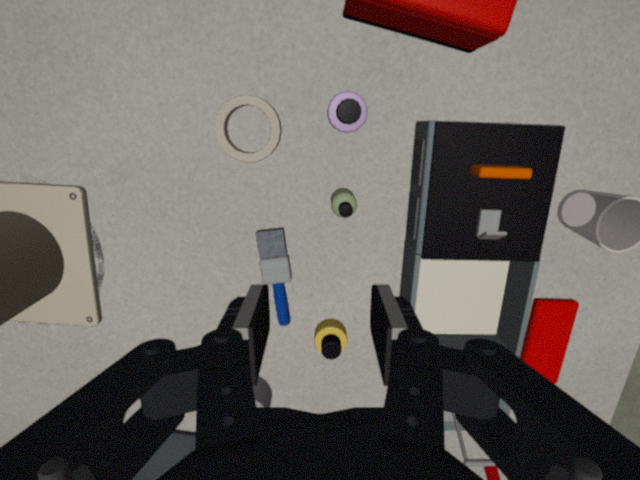

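The lilac cap is at (349,110), the yellow cap at (331,346) and the polish bottle at (344,204). Still just two jars.

Run:
```python
from jars import *
a=load('w1.pkl');b=load('w2.pkl');f=load('w9.pkl')
print('L cap',tri((b,174,69.5),(f,349,110))[0].round(4),onz(f,349,110,.052).round(4))
print('Y cap',tri((a,247,255),(f,331,347))[0].round(4),onz(f,331,347,.052).round(4),onz(a,247,255,.052).round(4))
go(.466,.226,.12)
```

```text
L cap [0.4662 0.2261 0.0412] [0.4655 0.2262 0.052 ]
Y cap [ 0.468 -0.104  0.036] [ 0.4667 -0.0935  0.052 ] [ 0.4713 -0.0979  0.052 ]
yaw now 3.48 az units 0.000 shift units [2.936 1.177 8.178] tcp [0.4359 0.136  0.3653] t 22.9
```

```bash
python3 -m pendant '[[0.98,0.4,0.7,0,0,0,0.6],[0.98,0.4,0.7,0,0,0,0.6],[0.98,0.38,0.7,0,0,0,0.6],[0,0,1,0,0,0,0.6],[0,0,1,0,0,0,0.6],[0,0,1,0,0,0,0.6],[0,0,1,0,0,0,0.6],[0,0,1,0,0,0,0.6],[0,0,1,0,0,0,0.6],[0,0,0,0,0,0,0.6],[0,0,0,0,0,0,0.6]]'
python3 - <<'E'
from jars import *
f=cam('wrist')
for n,c in (('Y',Y),('L',L)):
    for x,y,q in blobs(f,*c): print(n,round(x),round(y),round(q,1),onz(f,x,y,.018).round(4))
cv2.imwrite('pics/t.png',f['color'][:,:,::-1])
go(.466,.226,.031)
E
```

```text
time: 24.28
tcp_pos: [0.4667, 0.2265, 0.1228]
tool_rot: [2.153, 2.287, 0.002]
contact_force: [-1.1, -0.1, 1.2]
gripper_width: 0.0513
finger_force: 0.0
L 317 232 37.2 [0.465  0.2261 0.018 ]
yaw now 3.46 az units 0.000 shift units [-0.027 -0.038  3.07 ] tcp [0.4669 0.2268 0.1231] t 24.325
```

```bash
python3 -m pendant '[[-0.03,-0.05,0.8,0,0,0,0.6],[0,0,0.9,0,0,0,0.6],[0,0,0.9,0,0,0,0.6],[0,0,0.43,0,0,0,0.6],[0,0,0,0,0,0,0.6],[0,0,0,0,0,0,0.2],[0,0,0,0,0,0,0.2],[0,0,0,0,0,0,0.2],[0,0,0,0,0,0,0.2],[0,0,-0.6,0,0,0,0.2],[0,0,-1,0,0,0,0.2],[0,0,-1,0,0,0,0.2],[0,0,-1,0,0,0,0.2],[0,0,-0.6,0,0,0,0.2],[0,0,0,0,0,0,0.2]]' 25
python3 - <<'E'
from jars import *
o=np.array([.650,-.006,0]);th=np.radians(2.9)
X=lambda x,y:o+[x*np.cos(th)-y*np.sin(th),x*np.sin(th)+y*np.cos(th),0]
for p in (X(0,25),X(0,-35)): print(p); go(p[0],p[1],.16)
E
```

```text
time: 26.2
tcp_pos: [0.4654, 0.2262, 0.1592]
tool_rot: [2.152, 2.287, 0.006]
contact_force: [0.8, 0.5, -0.2]
gripper_width: 0.029
finger_force: 25.2
[-0.6148235  24.96198393  0.        ]
yaw now 3.50 az units 0.000 shift units [825.185  14.339   1.22 ] tcp [0.4654 0.2262 0.1592] t 26.2
[  2.4207529 -34.9611775   0.       ]
yaw now 3.50 az units 0.000 shift units [-1174.704    -6.468    -1.748] tcp [0.4654 0.2262 0.1592] t 26.2
```

```bash
python3 -m pendant '[[-0.5,0.3,0,0,0,0,0.2],[-0.9,0.7,0,0,0,0,0.2],[-0.9,0.7,0,0,0,0,0.2],[-0.9,0.7,0,0,0,0,0.2],[-0.9,0.7,0,0,0,0,0.2],[-0.9,0.7,0,0,0,0,0.2],[-0.9,0.7,0,0,0,0,0.2],[-0.9,0.7,0,0,0,0,0.2],[-0.47,0.48,0,0,0,0,0.2],[0,0,0.8,0,0,0,0.2],[0,0,0.8,0,0,0,0.2],[0,0,0.8,0,0,0,0.2],[0,0,0.8,0,0,0,0.2],[0,0,0.5,0,0,0,0.2],[0,0,0.2,0,0,0,0.2],[0,0,0,0,0,0,0.2]]'
```

```text
time: 28.2
tcp_pos: [0.6478, 0.0185, 0.0398]
tool_rot: [-2.152, -2.288, 0.0]
contact_force: [-0.4, 0.4, -0.9]
gripper_width: 0.029
finger_force: 25.2
```

```bash
python3 -m pendant '[[0,0,0.07,0,0,0,0.2],[0,0,0,0,0,0,0.2],[0,0,0,0,0,0,0.2]]'; python3 -m pendant '[[0,0,0,0,0,0,0.4],[0,0,0,0,0,0,0.5],[0,0,0,0,0,0,0.5],[0,0,-0.5,0,0,0,0.5],[0,0,-1,0,0,0,0.5],[0,0,-1,0,0,0,0.5],[0,0,-1,0,0,0,0.5],[0,0,-0.8,0,0,0,0.5],[0,0,0,0,0,0,0.5]]'
python3 - <<'E'
from jars import *
f=cam('wrist')
for n,c in (('Y',Y),('L',L)):
    for x,y,q in blobs(f,*c): print(n,round(x),round(y),round(q,1),onz(f,x,y,.018).round(4),onz(f,x,y,.024).round(4))
dump(f,'w10.pkl');save(f,'w10.png')
t=cam('top')
for x,y,q in blobs(t,*Y,80): print('top Y',x,y,q,onz(t,x,y,.018).round(4))
go(.467,-.099,.2)
E
```

```text
time: 28.58
tcp_pos: [0.6481, 0.0185, 0.0383]
tool_rot: [2.152, 2.288, 0.001]
contact_force: [-0.3, -0.3, -1.1]
gripper_width: 0.0288
finger_force: 25.2
time: 29.7
tcp_pos: [0.6495, 0.0185, 0.17]
tool_rot: [2.15, 2.285, 0.006]
contact_force: [-0.2, 0.0, -0.5]
gripper_width: 0.0426
finger_force: 0.0
Y 113 328 32.6 [ 0.4693 -0.0971  0.018 ] [ 0.4728 -0.0933  0.024 ]
L 317 217 31.7 [0.6481 0.0168 0.018 ] [0.6481 0.0183 0.024 ]
top Y 69.0 313.5 20.056270599365234 [0.4073 0.7818 0.018 ]
yaw now 3.50 az units 0.000 shift units [-3.543 -6.248 -1.102] tcp [0.6476 0.0185 0.167 ] t 29.8
```

View pics/w10.png

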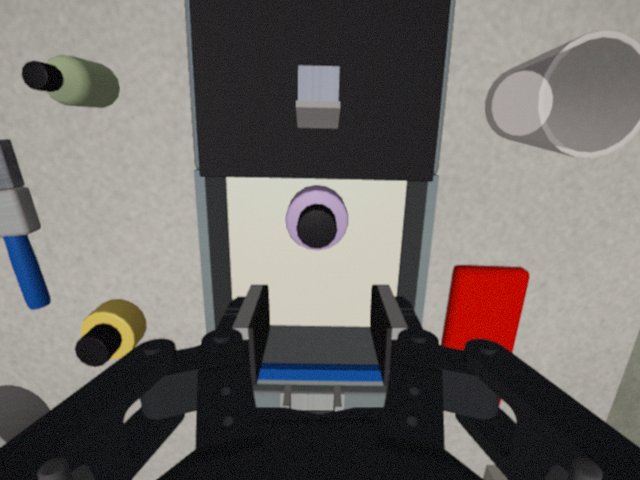

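The lilac jar stands upright in the well at (317,217). Now the yellow one.

```bash
python3 -m pendant '[[-0.5,-0.85,0,0,0,0,0.6],[-0.5,-0.9,0,0,0,0,0.6],[-0.5,-0.9,0,0,0,0,0.6],[-0.5,-0.9,0,0,0,0,0.6],[-0.5,-0.9,0,0,0,0,0.6],[-0.5,-0.9,0,0,0,0,0.6],[-0.54,-0.9,0.4,0,0,0,0.6],[0,0,1,0,0,0,0.6],[0,0,0,0,0,0,0.6],[0,0,0,0,0,0,0.6]]'
python3 - <<'E'
from jars import *
f=cam('wrist')
for n,c in (('Y',Y),('L',L)):
    for x,y,q in blobs(f,*c): p=onz(f,x,y,.018);print(n,round(x),round(y),round(q,1),p.round(4)); n=='Y' and go(p[0],p[1],.0315)
E
```

```text
time: 31.05
tcp_pos: [0.4673, -0.0988, 0.1249]
tool_rot: [-2.152, -2.288, 0.0]
contact_force: [0.5, -0.1, 0.0]
gripper_width: 0.0512
finger_force: 0.0
Y 319 233 37.1 [ 0.4672 -0.1002  0.018 ]
yaw now 3.52 az units 0.000 shift units [-0.043 -0.022  3.125] tcp [ 0.4677 -0.0988  0.1253] t 31.1
L 613 68 46.6 [0.6477 0.0206 0.018 ]
```

```bash
python3 -m pendant '[[-0.04,-0.02,0.8,0,0,0,0.6],[0,0,0.9,0,0,0,0.6],[0,0,0.9,0,0,0,0.6],[0,0,0.5,0,0,0,0.6],[0,0,0,0,0,0,0.6],[0,0,0,0,0,0,0.2],[0,0,0,0,0,0,0.2],[0,0,0,0,0,0,0.2],[0,0,0,0,0,0,0.2],[0,0,-0.6,0,0,0,0.2],[0,0,-1,0,0,0,0.2],[0,0,-1,0,0,0,0.2],[0,0,-1,0,0,0,0.2],[0.3,0,-0.7,0,0,0,0.2],[0.5,0,0,0,0,0,0.2],[0.5,0.26,0,0,0,0,0.2],[0.33,0.5,0,0,0,0,0.2]]' 25
python3 -c "
from h import *
go(.6518,-.041,.04)"
```

```text
time: 33.22
tcp_pos: [0.4862, -0.0486, 0.1598]
tool_rot: [-2.151, -2.288, 0.002]
contact_force: [-0.4, -0.1, -0.9]
gripper_width: 0.0286
finger_force: 25.3
yaw now 3.54 az units 0.000 shift units [-0.088  5.535  3.983] tcp [ 0.4862 -0.0486  0.1598] t 33.225
```

```bash
python3 -m pendant '[[-0.04,0.8,0,0,0,0,0.2],[0,0.9,0,0,0,0,0.2],[0,0.9,0,0,0,0,0.2],[0,0.9,0,0,0,0,0.2],[0,0.9,0,0,0,0,0.2],[0,0.8,0,0,0,0,0.2],[0,0.3,0,0,0,0,0.2],[0,0,0.8,0,0,0,0.2],[0,0,0.8,0,0,0,0.2],[0,0,0.8,0,0,0,0.2],[0,0,0.8,0,0,0,0.2],[0,0,0.5,0,0,0,0.2],[0,0,0.25,0,0,0,0.2],[0,0,0,0,0,0,0.2],[0,0,0.05,0,0,0,0.2],[0,0,0,0,0,0,0.2]]'
```

```text
time: 35.22
tcp_pos: [0.6516, -0.0412, 0.0415]
tool_rot: [2.152, 2.287, 0.001]
contact_force: [0.7, -0.4, -1.7]
gripper_width: 0.029
finger_force: 25.3
```

```bash
python3 -m pendant '[[0,0,0.1,0,0,0,0.2],[0,0,0,0,0,0,0.2],[0,0,0,0,0,0,0.2],[0,0,0,0,0,0,0.4],[0,0,0,0,0,0,0.5],[0,0,0,0,0,0,0.5],[0,0,-0.5,0,0,0,0.5],[0,0,-1,0,0,0,0.5],[0,0,-1,0,0,0,0.5],[0,0,-1,0,0,0,0.5],[0,0,-1,0,0,0,0.5],[0,0,-1,0,0,0,0.5],[0,0,-1,0,0,0,0.5],[0,0,0,0,0,0,0.5],[0,0,0,0,0,0,0.5]]'
python3 - <<'E'
from jars import *
f=cam('wrist')
for n,c in (('Y',Y),('L',L)):
    for x,y,q in blobs(f,*c): print(n,round(x),round(y),round(q,1),onz(f,x,y,.024).round(4))
dump(f,'w11.pkl');save(f,'w11.png')
go(.6415,.1692,.2)
E
```

```text
time: 37.1
tcp_pos: [0.6507, -0.041, 0.2326]
tool_rot: [-2.152, -2.288, 0.0]
contact_force: [-0.0, 0.2, 0.4]
gripper_width: 0.0425
finger_force: 0.0
Y 320 202 26.4 [ 0.6517 -0.0413  0.024 ]
L 321 139 27.2 [0.6483 0.0177 0.024 ]
yaw now 3.49 az units 0.000 shift units [7.014 0.134 1.066] tcp [ 0.6504 -0.0411  0.2319] t 37.15
```

View pics/w11.png

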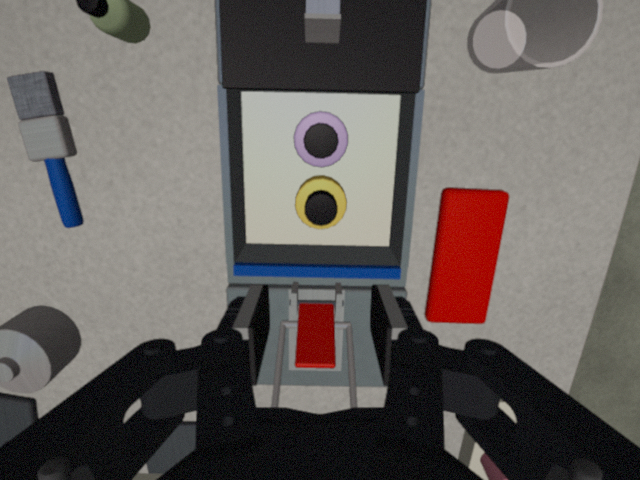

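Both jars are upright in the well, lilac at (321,139) and yellow at (320,202). Next I push the lid shut with closed fingers behind its handle.

```bash
python3 -m pendant '[[0.7,0,0,0,0,0.06,0],[1,0,0,0,0,0,0],[1,0,0,0,0,0,0],[1,0.06,0,0,0,0,0],[1,0,0,0,0,0,0],[1,0,0,0,0,0,0],[1,0,0,0,0,0,0],[1,0,0,0,0,0,0],[0.5,0,0,0,0,0,0],[0,0,0.9,0,0,0,0],[0,0,1,0,0,0,0],[0,0,1,0,0,0,0],[0,0,1,0,0,0,0],[0,0,1,0,0,0,0],[0,0,0,0,0,0,0],[0,0,0,0,0,0,0]]' 30
python3 -m pendant '[[-0.3,0,0,0,0,0,0],[-0.5,0,0,0,0,0,0],[-0.5,0,0,0,0,0,0],[-0.5,0,0,0,0,0,0],[-0.5,0,0,0,0,0,0]]'
```

```text
time: 39.15
tcp_pos: [0.6408, 0.2045, 0.0864]
tool_rot: [2.165, 2.276, 0.001]
contact_force: [-0.6, 0.1, 0.2]
gripper_width: -0.0003
finger_force: 0.0
time: 39.78
tcp_pos: [0.6439, 0.1345, 0.086]
tool_rot: [2.165, 2.276, 0.0]
contact_force: [-0.0, 3.0, 1.9]
gripper_width: -0.0001
finger_force: 1.1
```

```bash
python3 -m pendant '[[-0.5,0,0,0,0,0,0],[-0.5,0,0,0,0,0,0],[-0.5,0,0,0,0,0,0],[-0.5,0,0,0,0,0,0],[-0.5,0,0,0,0,0,0],[-0.4,0,0,0,0,0,0],[0,0,0,0,0,0,0]]'
python3 -m pendant '[[-0.15,0,0,0,0,0,0],[0,0,0,0,0,0,0]]'
python3 -m pendant '[[-0.1,0,0,0,0,0,0],[0,0,0,0,0,0,0]]'
python3 -m pendant '[[-0.1,0,0,0,0,0,0],[0,0,0,0,0,0,0]]'
```

```text
time: 40.65
tcp_pos: [0.6485, 0.0476, 0.0858]
tool_rot: [2.165, 2.275, 0.0]
contact_force: [-0.0, 0.1, -0.7]
gripper_width: 0.0
finger_force: 0.0
time: 40.9
tcp_pos: [0.6486, 0.0443, 0.0859]
tool_rot: [2.164, 2.277, 0.0]
contact_force: [-0.1, -0.3, 0.1]
gripper_width: 0.0
finger_force: 0.0
time: 41.15
tcp_pos: [0.6487, 0.0416, 0.0859]
tool_rot: [2.164, 2.277, 0.001]
contact_force: [0.2, 2.2, -0.3]
gripper_width: -0.0001
finger_force: 1.0
time: 41.4
tcp_pos: [0.6488, 0.0392, 0.0859]
tool_rot: [-2.164, -2.276, -0.002]
contact_force: [0.1, 6.1, -0.5]
gripper_width: 0.0001
finger_force: 3.0
```

```bash
python3 -m pendant '[[0.3,0,0,0,0,0,0],[0,0,-1,0,0,0,0],[0,0,-1,0,0,0,0],[0,0,-1,0,0,0,0],[0,0,-1,0,0,0,0],[0,0,-1,0,0,0,0],[-0.5,0,-1,0,0,0,0],[-1,0,-1,0,0,0,0],[-1,0,-1,0,0,0,0],[-0.5,0,-0.5,0,0,0,0],[0,0,0,0,0,0,0],[0,0,0,0,0,0,0]]'
python3 - <<'E'
from h import *
f=cam('wrist');dump(f,'w12.pkl')
E
python3 -m pendant '[[-1,0,0,0,0,0,0],[-1,0,0,0,0,0,0],[-1,0.5,0,0,0,0,0],[-1,0.5,0,0,0,0,0],[0,0,0,0,0,0,0],[0,0,0,0,0,0,0]]'
python3 - <<'E'
from h import *
f=cam('wrist');dump(f,'w13.pkl');a=load('w12.pkl')
cv2.imwrite('pics/w1213.png',np.hstack([cv2.resize(x['color'][100:400,220:420],(400,600),interpolation=cv2.INTER_CUBIC) for x in (a,f)])[:,:,::-1])
s=cam('scene');dump(s,'s13.pkl');t=cam('top');dump(t,'t13.pkl')
E
```

```text
time: 42.9
tcp_pos: [0.6521, -0.0417, 0.3392]
tool_rot: [-2.163, -2.276, 0.002]
contact_force: [-0.2, -0.5, -0.3]
gripper_width: 0.0003
finger_force: 0.0
time: 43.7
tcp_pos: [0.6883, -0.1597, 0.3395]
tool_rot: [-2.162, -2.276, 0.001]
contact_force: [-0.8, -0.3, 1.1]
gripper_width: -0.0001
finger_force: 0.0
```

View pics/w1213.png

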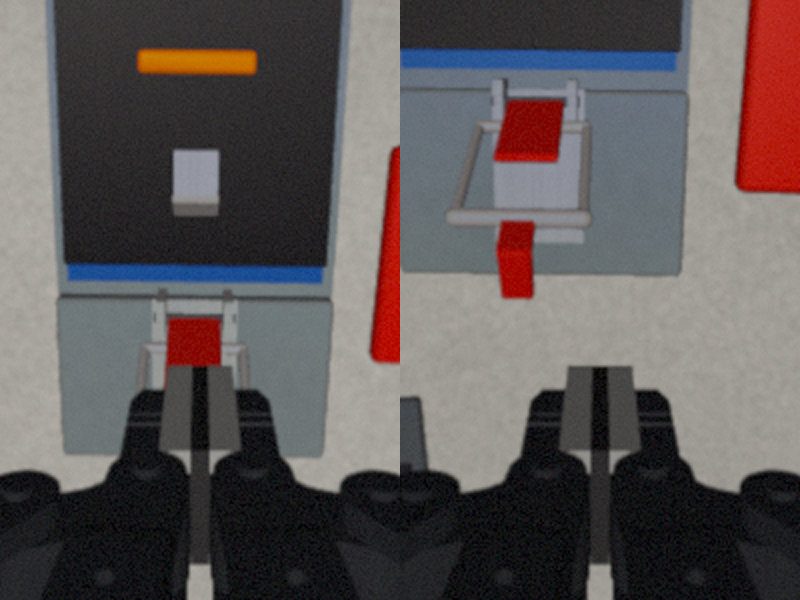

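The left view shows the shut lid with the keeper at crop (195,195) and the blue seal strip. The right view shows the red lever tip at crop (527,157), the loop bar at (520,217) and the tab at (516,222-297).

Run:
```python
from h import *
a=load('w12.pkl');b=load('w13.pkl');s=load('s13.pkl');t=load('t13.pkl')
A=lambda x,y:(220+x/2,100+y/2); B=lambda x,y:(220+(x-400)/2,100+y/2)
print('keeper edge',onz(a,*A(195,196),.101).round(4)); w1=load('w1.pkl');w2=load('w2.pkl')
print('open keeper edge',tri((w1,396,105.5),(w2,316,190))[0].round(4),onz(w1,396,105.5,.101).round(4),onz(w2,316,190,.101).round(4))
print('handle now',onz(a,*A(197,61),.102).round(4),'open',onz(w1,401.9,34.6,.1).round(4),onz(w2,315.8,123.5,.1).round(4))
print('bracket',tri((a,*A(193,299)),(b,*B(535,92)))[0].round(4))
for n,p in (('lever tip',B(527,157)),('bar',B(520,218)),('tab end',B(517,297)),('bracket pin',B(535,92)),('deck edge',B(545,90)),('deck end',B(545,272))):
    print(n,[onz(b,*p,z).round(4).tolist() for z in (.074,.09,.12,.15,.18)])
for f,n in ((s,'s'),(t,'t'),(b,'b')):
    h=cv2.cvtColor(f['color'],cv2.COLOR_RGB2HSV); m=cv2.inRange(h,(0,150,60),(6,255,255))|cv2.inRange(h,(174,150,60),(180,255,255))
    k,l,st,c=cv2.connectedComponentsWithStats(m)
    for i in range(1,k):
        if 20<st[i][4]<1500 and (n!='s' or 210<c[i][0]<290 and 240<c[i][1]<320) and (n!='t' or 330<c[i][0]<395 and 165<c[i][1]<225): print(n,st[i].tolist(),c[i].round(1))
```

```text
keeper edge [ 0.6497 -0.0439  0.101 ]
open keeper edge [0.6434 0.0984 0.0998] [0.6417 0.0995 0.101 ] [0.6449 0.0973 0.101 ]
handle now [0.6474 0.0241 0.102 ] open [0.6409 0.1699 0.1   ] [0.6411 0.1703 0.1   ]
bracket [ 0.651  -0.1122  0.0677]
lever tip [[0.6476, -0.1472, 0.074], [0.6491, -0.1449, 0.09], [0.6518, -0.1406, 0.12], [0.6546, -0.1362, 0.15], [0.6574, -0.1319, 0.18]]
bar [[0.6444, -0.1818, 0.074], [0.646, -0.1781, 0.09], [0.6491, -0.1712, 0.12], [0.6521, -0.1644, 0.15], [0.6551, -0.1575, 0.18]]
tab end [[0.6436, -0.2289, 0.074], [0.6453, -0.2234, 0.09], [0.6483, -0.213, 0.12], [0.6514, -0.2027, 0.15], [0.6545, -0.1923, 0.18]]
bracket pin [[0.651, -0.112, 0.074], [0.6524, -0.1111, 0.09], [0.6549, -0.1093, 0.12], [0.6574, -0.1076, 0.15], [0.6599, -0.1059, 0.18]]
deck edge [[0.6564, -0.1107, 0.074], [0.6575, -0.1098, 0.09], [0.6596, -0.1082, 0.12], [0.6618, -0.1065, 0.15], [0.6639, -0.1049, 0.18]]
deck end [[0.6595, -0.2129, 0.074], [0.6605, -0.208, 0.09], [0.6624, -0.1988, 0.12], [0.6643, -0.1896, 0.15], [0.6662, -0.1805, 0.18]]
s [227, 262, 16, 10, 96] [234.9 266.6]
s [253, 276, 14, 25, 170] [259.6 288.2]
b [267, 150, 35, 31, 911] [284.7 165.3]
b [268, 211, 19, 38, 617] [277.5 229.2]
b [494, 297, 37, 35, 620] [509.9 311.5]
```

```bash
cat > lat.py <<'E'
from h import *
PY,PZ=-.1155,.09
def pin(phi): return np.array([PY-.02*np.cos(phi-.262),PZ+.02*np.sin(phi-.262)])
def bar(phi,th): return pin(phi)+.079*np.array([np.cos(th),np.sin(th)])
def grip(phi,th):
    u=np.array([np.cos(th),np.sin(th)]);n=np.array([-u[1],u[0]]); return bar(phi,th)+.020*u+.018*n
E
python3 - <<'E'
from lat import *
s=load('s13.pkl');b=load('w13.pkl')
print('tab tri',tri((s,234.9,266.6),(b,277.5,229.2)))
# fingertip positions predicted
for phi,th in [(1.25,1.95),(1.25,1.7),(1.25,1.45),(1.25,1.2),(1.25,.95),(1.25,.7),(1.25,.45),(1.6,.45),(1.9,.45),(2.12,.45),(2.12,.2),(2.12,-.05),(2.12,-.2),(2.12,-.31)]:
    print(phi,th,'bar',bar(phi,th).round(4),'grip',grip(phi,th).round(4),'tcpz',(grip(phi,th)[1]-.0187).round(4))
print('seat y -.048 z .084')
go(.6555,-.180,.1733,2.5)
E
```

```text
tab tri (array([ 0.65442363, -0.17210725,  0.19054502]), [4.472798265326164e-05, 4.4727982653235936e-05])
1.25 1.95 bar [-0.1558  0.1801] grip [-0.1799  0.192 ] tcpz 0.1733
1.25 1.7 bar [-0.1367  0.185 ] grip [-0.1571  0.2026] tcpz 0.1839
1.25 1.45 bar [-0.117   0.1851] grip [-0.1324  0.2071] tcpz 0.1884
1.25 1.2 bar [-0.0979  0.1803] grip [-0.1074  0.2055] tcpz 0.1868
1.25 0.95 bar [-0.0806  0.171 ] grip [-0.0836  0.1977] tcpz 0.179
1.25 0.7 bar [-0.0661  0.1576] grip [-0.0624  0.1842] tcpz 0.1655
1.25 0.45 bar [-0.0554  0.1411] grip [-0.0452  0.166 ] tcpz 0.1473
1.6 0.45 bar [-0.049   0.1438] grip [-0.0388  0.1687] tcpz 0.15
1.9 0.45 bar [-0.043   0.1443] grip [-0.0328  0.1692] tcpz 0.1505
2.12 0.45 bar [-0.0387  0.1435] grip [-0.0285  0.1685] tcpz 0.1498
2.12 0.2 bar [-0.0324  0.1249] grip [-0.0164  0.1465] tcpz 0.1278
2.12 -0.05 bar [-0.0309  0.1052] grip [-0.0101  0.1222] tcpz 0.1035
2.12 -0.2 bar [-0.0324  0.0935] grip [-0.0092  0.1072] tcpz 0.0885
2.12 -0.31 bar [-0.0346  0.0851] grip [-0.0101  0.0961] tcpz 0.0774
seat y -.048 z .084
yaw now 2.97 az units 0.047 shift units [-0.633 -1.126  5.578] tcp [ 0.6885 -0.1596  0.3406] t 43.85
```

```bash
python3 -m pendant '[[-0.63,-0.6,0,0,0,0.05,0.45],[0,-0.53,0,0,0,0,0.45],[0,0,0,0,0,0,0.45],[0,0,0.8,0,0,0,0.45],[0,0,1,0,0,0,0.45],[0,0,1,0,0,0,0.45],[0,0,0.7,0,0,0,0.45],[0,0,0,0,0,0,0.45],[0,0,0,0,0,0,0.45]]'
python3 - <<'E'
from lat import *
go(.655,-.180,.1733,2.5)
f=cam('wrist');dump(f,'w14.pkl')
h=cv2.cvtColor(f['color'],cv2.COLOR_RGB2HSV); m=cv2.inRange(h,(0,150,50),(6,255,255))|cv2.inRange(h,(174,150,50),(180,255,255))
k,l,st,c=cv2.connectedComponentsWithStats(m)
for i in range(1,k):
    if st[i][4]>60: print(st[i].tolist(),c[i].round(1),onz(f,*c[i],.192).round(4))
E
```

```text
time: 44.98
tcp_pos: [0.6566, -0.1815, 0.2369]
tool_rot: [2.174, 2.266, 0.001]
contact_force: [0.6, 0.2, 0.1]
gripper_width: 0.0384
finger_force: 0.0
yaw now 2.40 az units -0.010 shift units [ 0.054 -0.054  2.12 ] tcp [ 0.6566 -0.1815  0.2369] t 44.975
[438, 32, 88, 163, 11247] [480.1 111.6] [ 0.7313 -0.1005  0.192 ]
[294, 131, 46, 41, 1732] [316.8 151.7] [ 0.6531 -0.1231  0.192 ]
[303, 216, 27, 59, 1477] [315.9 244.5] [ 0.6545 -0.1713  0.192 ]
[573, 321, 57, 47, 1265] [598.2 341.1] [ 0.8246 -0.2251  0.192 ]
[151, 457, 12, 23, 124] [157.3 469.7] [ 0.5543 -0.3346  0.192 ]
```

```bash
python3 -m pendant '[[0.07,-0.07,0.7,0,0,0,0.45],[0,0,0.7,0,0,0,0.45],[0,0,0.7,0,0,0,0.45],[0,0,0,0,0,0,0.45],[0,0,0,0,0,0,0.05],[0,0,0,0,0,0,0.05],[0,0,0,0,0,0,0.05],[0,0,0,0,0,0,0.05],[0,0,0,0,0,0,0.05]]' 20
python3 -c "
from lat import *
g=grip(1.25,1.75); go(.6545,g[0],g[1]-.0187)"
```

```text
time: 46.15
tcp_pos: [0.6543, -0.1796, 0.1735]
tool_rot: [2.174, 2.266, 0.001]
contact_force: [1.5, -0.4, 1.8]
gripper_width: 0.0139
finger_force: 24.5
yaw now 2.39 az units 0.000 shift units [ 0.589  0.031 -0.291] tcp [ 0.6543 -0.1796  0.1735] t 46.15
```

```bash
python3 -m pendant '[[0.19,-0.11,0,0,0,0,0.05],[0,0,0,0,0,0,0.05]]' | grep -v time; python3 -m pendant '[[0.18,-0.09,0,0,0,0,0.05],[0.39,-0.153,0,0,0,0,0.05],[0,0,0,0,0,0,0.05]]'
```

```text
tcp_pos: [0.6532, -0.1754, 0.1755]
tool_rot: [2.169, 2.262, 0.004]
contact_force: [6.5, -6.0, 6.2]
gripper_width: 0.0136
finger_force: 25.2
time: 46.78
tcp_pos: [0.6505, -0.1593, 0.1792]
tool_rot: [2.161, 2.254, 0.015]
contact_force: [16.5, -7.1, 13.2]
gripper_width: 0.0134
finger_force: 28.3
```

```bash
python3 -m pendant '[[0,0,0,0,0,0,0.05],[0,0,0,0,0,0,0.05],[0,0,0,0,0,0,0.05]]'; python3 -c "
from lat import *
s=r.get_state(); print(np.round(s['wrist_torque'],2),np.round(s['effort'],1),np.round(s['joints'],3)); go(.6545,-.157,.184,2.4); print(R.from_rotvec(s['tool_rot']).as_matrix().round(3))
f=cam('wrist'); dump(f,'w15.pkl')
for n,sz in (('w15',0),):
  h=cv2.cvtColor(f['color'],cv2.COLOR_RGB2HSV); m=cv2.inRange(h,(0,150,50),(6,255,255))|cv2.inRange(h,(174,150,50),(180,255,255))
  k,l,st,c=cv2.connectedComponentsWithStats(m)
  for i in range(1,k):
    if st[i][4]>60: print(st[i].tolist(),c[i].round(1))
"
```

```text
time: 47.15
tcp_pos: [0.6505, -0.1597, 0.1789]
tool_rot: [2.162, 2.254, 0.015]
contact_force: [15.8, -6.0, 12.5]
gripper_width: 0.0134
finger_force: 28.3
[-1.21 -2.55 -0.16] [  1.8 -50.1 -11.1   0.6   5.   -0.2] [-2.580e-01  5.370e-01  1.576e+00 -1.000e-03  1.008e+00 -2.990e-01]
yaw now 2.39 az units -0.001 shift units [ 0.084  0.141 -0.168] tcp [ 0.6505 -0.1597  0.1789] t 47.15
[[-0.042  0.999  0.02 ]
 [ 0.999  0.042 -0.006]
 [-0.007  0.02  -1.   ]]
[457, 44, 106, 185, 14808] [507.5 134.8]
[296, 169, 59, 66, 3493] [323.8 202.8]
[312, 270, 40, 86, 2754] [328.2 309.6]
[608, 371, 32, 49, 952] [626.7 390.1]
```

```bash
python3 -m pendant '[[0,0,0,0,0,0,0.45],[0,0,0,0,0,0,0.45],[0,0,0,0,0,0,0.45],[0,0,0,0,0,0,0.45]]'; python3 -c "
from lat import *
s=r.get_state(); print(np.round(s['wrist_torque'],2),np.round(s['effort'],1),np.round(s['joints'],3)); go(.6545,-.157,.184,2.4); print(R.from_rotvec(s['tool_rot']).as_matrix().round(3))
f=cam('wrist'); dump(f,'w16.pkl');save(f,'w16.png')
h=cv2.cvtColor(f['color'],cv2.COLOR_RGB2HSV); m=cv2.inRange(h,(0,150,50),(6,255,255))|cv2.inRange(h,(174,150,50),(180,255,255))
k,l,st,c=cv2.connectedComponentsWithStats(m)
for i in range(1,k):
    if st[i][4]>60: print(st[i].tolist(),c[i].round(1))
"
```

```text
time: 47.7
tcp_pos: [0.6415, -0.1567, 0.1722]
tool_rot: [-2.173, -2.267, 0.001]
contact_force: [0.1, -0.2, -0.4]
gripper_width: 0.0386
finger_force: 0.1
[-0.01 -0.   -0.01] [ -0.  -61.2 -26.5  -0.    0.   -0. ] [-0.258  0.541  1.586 -0.     1.016 -0.3  ]
yaw now 2.40 az units 0.000 shift units [-0.026  0.431 -0.394] tcp [ 0.6415 -0.1567  0.1722] t 47.7
[[-0.042  0.999 -0.002]
 [ 0.999  0.042  0.   ]
 [ 0.    -0.002 -1.   ]]
[474, 49, 112, 189, 15639] [527.5 141.2]
[315, 177, 61, 69, 3753] [342.9 212.4]
[334, 284, 46, 90, 3606] [355.  327.9]
[630, 388, 10, 24, 160] [635.6 399.3]
```

I put the z shift in the y slot, which was my slip; the arm itself tracks fine. I'll check the latch, go back to the tab and redo the swing.

```bash
python3 -c "
from lat import *
a=load('w14.pkl');f=load('w16.pkl')
for n,u,v in (('tab',316,244.5),('lever',316.8,151.7)):
  q=(355,327.9) if n=='tab' else (342.9,212.4)
  print(n,tri((a,u,v),(f,*q)), onz(f,*q,.19), onz(a,u,v,.19))
print(onz(f,357,374,.185),onz(a,316,275,.185),onz(f,345,246,.15),onz(a,317,172,.15))
go(.6545,-.1796,.1735)
"
```

```text
tab (array([ 0.65760102, -0.18334242,  0.15086677]), [0.0032122590372773074, 0.0032122590372771482]) [ 0.6552508  -0.15852438  0.19      ] [ 0.65454409 -0.1719913   0.19      ]
lever (array([ 0.65260155, -0.12753865,  0.13089264]), [0.00031987023561240983, 0.0003198702356124996]) [ 0.64799711 -0.11400274  0.19      ] [ 0.65306449 -0.12326847  0.19      ]
[ 0.65826428 -0.18298259  0.185     ] [ 0.65526499 -0.19174673  0.185     ] [ 0.65284769 -0.13925321  0.15      ] [ 0.65354984 -0.13829575  0.15      ]
yaw now 2.40 az units 0.000 shift units [-0.779  0.4   -0.043] tcp [ 0.6415 -0.1568  0.1722] t 47.75
```

```bash
python3 -m pendant '[[0,0.43,0,0,0,0,0.45],[-0.4,0,0,0,0,0,0.45],[-0.37,0,-0.04,0,0,0,0.45],[0,0,0,0,0,0,0.45],[0,0,0,0,0,0,0.45]]'; python3 -c "
from lat import *
f=cam('wrist'); dump(f,'w17.pkl')
h=cv2.cvtColor(f['color'],cv2.COLOR_RGB2HSV); m=cv2.inRange(h,(0,150,50),(6,255,255))|cv2.inRange(h,(174,150,50),(180,255,255))
k,l,st,c=cv2.connectedComponentsWithStats(m)
for i in range(1,k):
    x,y,w,hh,ar=st[i]
    if ar>60: print(st[i].tolist(),c[i].round(1),onz(f,c[i][0],y+hh,.185).round(4),onz(f,c[i][0],y+hh,.15).round(4))
"
```

```text
time: 48.38
tcp_pos: [0.6558, -0.1797, 0.174]
tool_rot: [-2.175, -2.267, 0.0]
contact_force: [0.7, 0.4, 0.2]
gripper_width: 0.0387
finger_force: 0.0
[461, 14, 111, 196, 16424] [514.  110.6] [ 0.7252 -0.135   0.185 ] [ 0.7446 -0.1422  0.15  ]
[287, 136, 62, 61, 3368] [317.6 167.7] [ 0.6534 -0.1333  0.185 ] [ 0.6535 -0.14    0.15  ]
[295, 221, 43, 92, 3669] [316.2 266.4] [ 0.6547 -0.1795  0.185 ] [ 0.6551 -0.1986  0.15  ]
[621, 360, 19, 36, 461] [631.9 375.6] [ 0.7962 -0.2163  0.185 ] [ 0.8347 -0.2454  0.15  ]
```

```bash
python3 -c "
from lat import *
a=load('w14.pkl');f=load('w17.pkl');b=load('w13.pkl')
print(tri((a,316,275),(f,316,313)),tri((b,277.5,249),(a,316,275)),tri((b,277.5,249),(f,316,313)))
print('top',tri((a,316,217),(f,316,222)),tri((b,278,211),(a,316,217)),tri((b,278,211),(f,316,222)))
print(proj(f,[[.655,-.1796,.192],[.655,-.1558,.180]]),proj(a,[[.655,-.1796,.192],[.655,-.1558,.180]]))
"
```

```text
(array([ 0.65590729, -0.23367132,  0.08587902]), [0.00020422854340660615, 0.00020422854340638948]) (array([ 0.65516755, -0.18774459,  0.19453011]), [3.066529681865595e-05, 3.06652968185964e-05]) (array([ 0.65254308, -0.2031721 ,  0.14514508]), [0.0029913145918289163, 0.00299131459182914])
top (array([ 0.6549122 , -0.43410695, -0.92646198]), [0.0010932908483493654, 0.0010932908483492795]) (array([ 0.65396767, -0.15807775,  0.1850419 ]), [1.4732406501752822e-05, 1.4732406501856348e-05]) (array([ 0.65148624, -0.16067505,  0.14349241]), [0.00721028528846797, 0.007210285288468023])
[[316.93248816 322.32195622]
 [319.5093859  251.9690006 ]] [[316.27516994 259.15428305]
 [318.1036919  210.86479122]]
```

```bash
python3 -c "
from lat import *
a=load('w14.pkl');f=load('w17.pkl');g=load('w16.pkl');b=load('w13.pkl')
X=.6548
tip=lambda p:[X,PY-.062*np.cos(p),PZ+.062*np.sin(p)]
for p in (1.15,1.25,1.35,1.45,1.55): print('phi',p,[proj(q,[tip(p)])[0,1].round(1) for q in (b,a,f)])
print('meas b 178.5 a 172 f 197')
for p in (1.15,1.25,1.35,1.45,1.55):
  B=bar(p,3.2-p);G=grip(p,3.2-p); print(p,'bar',[proj(q,[[X,*B]])[0,1].round(1) for q in (b,a,f)],'grip',[proj(q,[[X,*G]])[0,1].round(1) for q in (b,a,f)])
print('tab: b 211-249 a 217-275 f 221-313')
im=np.hstack([q['color'][y0:y0+200,x0:x0+150] for q,x0,y0 in ((a,240,120),(f,240,120))]); cv2.imwrite('pics/c17.png',cv2.resize(im,(800,533),interpolation=cv2.INTER_CUBIC)[:,:,::-1])
"
```

```text
phi 1.15 [np.float64(183.0), np.float64(175.5), np.float64(197.5)]
phi 1.25 [np.float64(177.0), np.float64(166.6), np.float64(185.9)]
phi 1.35 [np.float64(170.5), np.float64(156.9), np.float64(173.1)]
phi 1.45 [np.float64(163.7), np.float64(146.8), np.float64(159.4)]
phi 1.55 [np.float64(156.7), np.float64(136.2), np.float64(145.0)]
meas b 178.5 a 172 f 197
1.15 bar [np.float64(216.0), np.float64(224.1), np.float64(268.7)] grip [np.float64(247.6), np.float64(271.7), np.float64(335.8)]
1.25 bar [np.float64(207.0), np.float64(210.8), np.float64(251.9)] grip [np.float64(238.9), np.float64(259.6), np.float64(323.0)]
1.35 bar [np.float64(196.9), np.float64(195.5), np.float64(231.7)] grip [np.float64(228.5), np.float64(244.5), np.float64(305.2)]
1.45 bar [np.float64(185.8), np.float64(178.4), np.float64(208.2)] grip [np.float64(216.5), np.float64(226.3), np.float64(282.0)]
1.55 bar [np.float64(173.9), np.float64(159.7), np.float64(181.7)] grip [np.float64(202.9), np.float64(205.0), np.float64(253.0)]
tab: b 211-249 a 217-275 f 221-313
```

```bash
python3 -m pendant '[[-0.1,0,-0.5,0,0,0,0.45],[0,0,-0.8,0,0,0,0.45],[0,0,-0.8,0,0,0,0.45],[0,0,0,0,0,0,0.45],[0,0,0,0,0,0,0.45],[0,0,0,0,0,0,0.45]]' | head -2
cat >> lat.py <<'E'
def reds(f):
    h=cv2.cvtColor(f['color'],cv2.COLOR_RGB2HSV); m=cv2.inRange(h,(0,150,50),(6,255,255))|cv2.inRange(h,(174,150,50),(180,255,255))
    k,l,st,c=cv2.connectedComponentsWithStats(m)
    for i in range(1,k):
        x,y,w,hh,ar=st[i]
        if ar>60 and 250<c[i][0]<390: print('red',[int(q) for q in st[i]],c[i].round(1))
E
python3 -c "
from lat import *
f=cam('wrist');dump(f,'w18.pkl');reds(f)
X=.6548
tip=lambda p:[X,PY-.062*np.cos(p),PZ+.062*np.sin(p)]
for p in (1.15,1.25,1.35): print(p,'tip',proj(f,[tip(p)])[0].round(1),[(th,proj(f,[[X,*bar(p,th)],[X,*grip(p,th)]])[:,1].round(1).tolist()) for th in (2.05,1.95,1.85,1.75)])
go(.6545,-.18,.1735)
"
```

```text
time: 49.18
tcp_pos: [0.6556, -0.1823, 0.2358]
red [296, 131, 47, 44, 1865] [318.9 153.1]
red [305, 187, 28, 62, 1673] [318.2 217.3]
1.15 tip [321.  174.7] [(2.05, [223.5, 271.4]), (1.95, [212.5, 261.2]), (1.85, [200.0, 248.7]), (1.75, [186.3, 233.8])]
1.25 tip [321.4 165.7] [(2.05, [221.3, 269.5]), (1.95, [210.1, 259.2]), (1.85, [197.5, 246.5]), (1.75, [183.6, 231.4])]
1.35 tip [321.9 156. ] [(2.05, [218.7, 267.3]), (1.95, [207.4, 256.8]), (1.85, [194.6, 243.9]), (1.75, [180.6, 228.6])]
yaw now 2.40 az units 0.000 shift units [ 0.076 -0.029  2.078] tcp [ 0.6556 -0.1823  0.2358] t 49.225
```

```bash
python3 -c "
from lat import *
for th in (1.75,1.6,1.45,1.3,1.15,1.0,.85,.7,.55,.45):
  g=grip(1.18,th);print(th,'tcp y,z',g[0].round(4),(g[1]-.0187).round(4),'units',((g-grip(1.18,1.75))/.03).round(3))
g=grip(1.18,1.75); go(.6545,g[0],g[1]-.0187)
"
```

```text
1.75 tcp y,z -0.163 0.1814 units [0. 0.]
1.6 tcp y,z -0.1485 0.1856 units [0.483 0.141]
1.45 tcp y,z -0.1336 0.1876 units [0.981 0.208]
1.3 tcp y,z -0.1185 0.1874 units [1.483 0.2  ]
1.15 tcp y,z -0.1036 0.1849 units [1.979 0.117]
1.0 tcp y,z -0.0893 0.1802 units [ 2.457 -0.039]
0.85 tcp y,z -0.0758 0.1734 units [ 2.906 -0.265]
0.7 tcp y,z -0.0635 0.1647 units [ 3.316 -0.555]
0.55 tcp y,z -0.0527 0.1543 units [ 3.678 -0.904]
0.45 tcp y,z -0.0463 0.1465 units [ 3.889 -1.165]
yaw now 2.40 az units 0.000 shift units [ 0.643 -0.005  1.815] tcp [ 0.6556 -0.1823  0.2358] t 49.225
```

```bash
python3 -m pendant '[[0.64,0,0,0,0,0,0.45],[0,-0.01,0.6,0,0,0,0.45],[0,0,0.7,0,0,0,0.45],[0,0,0.51,0,0,0,0.45],[0,0,0,0,0,0,0.45],[0,0,0,0,0,0,0.05],[0,0,0,0,0,0,0.05],[0,0,0,0,0,0,0.05],[0,0,0,0,0,0,0.05],[0,0,0,0,0,0,0.05]]' 20
python3 -m pendant '[[0.24,0,-0.08,0,0,0,0.05],[0.24,0,-0.06,0,0,0,0.05],[0,0,0,0,0,0,0.05]]'
python3 -c "
from lat import *
f=cam('wrist');dump(f,'w19.pkl');reds(f)
X=.6548
for p in (1.15,1.25,1.35): print(p,proj(f,[[X,PY-.062*np.cos(p),PZ+.062*np.sin(p)]])[0].round(1))"
```

```text
time: 50.48
tcp_pos: [0.6551, -0.1636, 0.1833]
tool_rot: [2.174, 2.267, -0.0]
contact_force: [-4.1, -1.3, 4.1]
gripper_width: 0.0134
finger_force: 23.8
time: 50.85
tcp_pos: [0.6544, -0.1486, 0.1872]
tool_rot: [2.174, 2.268, -0.0]
contact_force: [-4.1, -2.5, 3.8]
gripper_width: 0.0136
finger_force: 24.1
red [291, 186, 55, 63, 3103] [317.9 217.6]
red [298, 259, 40, 83, 2988] [317.5 299.4]
1.15 [320.5 251.7]
1.25 [321.  242.5]
1.35 [321.5 232.2]
```

```bash
python3 -m pendant '[[0.25,0,-0.04,0,0,0,0.05],[0.25,0,-0.03,0,0,0,0.05],[0.25,0,0,0,0,0,0.05],[0.25,0,0.01,0,0,0,0.05],[0,0,0,0,0,0,0.05]]'
python3 -m pendant '[[0.25,0,0.03,0,0,0,0.05],[0.25,0,0.05,0,0,0,0.05],[0.24,0,0.07,0,0,0,0.05],[0.24,0,0.09,0,0,0,0.05],[0,0,0,0,0,0,0.05]]'
python3 -c "
from lat import *
f=cam('wrist');dump(f,'w20.pkl');reds(f)
X=.6548
for p in (1.15,1.25,1.35,1.6): print(p,proj(f,[[X,PY-.062*np.cos(p),PZ+.062*np.sin(p)]])[0].round(1))"
```

```text
time: 51.52
tcp_pos: [0.6531, -0.1181, 0.1884]
tool_rot: [-2.173, -2.268, 0.0]
contact_force: [-3.4, -1.5, 0.3]
gripper_width: 0.0133
finger_force: 24.8
time: 52.15
tcp_pos: [0.6519, -0.0888, 0.1813]
tool_rot: [-2.173, -2.268, 0.0]
contact_force: [-4.0, -1.0, 1.3]
gripper_width: 0.0135
finger_force: 26.6
red [299, 275, 40, 80, 2920] [318.5 314.4]
1.15 [320.6 357.2]
1.25 [321.  350.6]
1.35 [321.5 342.8]
1.6 [322.8 318.6]
```

```bash
python3 -m pendant '[[0.23,0,0.1,0,0,0,0.05],[0.22,0,0.13,0,0,0,0.05],[0.21,0,0.14,0,0,0,0.05],[0.2,0,0.15,0,0,0,0.05],[0.19,0,0.17,0,0,0,0.05],[0.18,0,0.18,0,0,0,0.05],[0.2,0,0.26,0,0,0,0.05],[0,0,0,0,0,0,0.05]]'
python3 -m pendant '[[0.1,0,-0.04,0,0,0,0.05],[0.1,0,-0.04,0,0,0,0.05],[0,0,0,0,0,0,0.05]]'
python3 -m pendant '[[0.1,0,-0.02,0,0,0,0.05],[0.1,0,-0.01,0,0,0,0.05],[0.1,0,0,0,0,0,0.05],[0,0,0,0,0,0,0.05]]'
python3 -c "
from lat import *
print(grip(2.12,.45)-[0,.0187])
f=cam('wrist');dump(f,'w21.pkl');reds(f);t=cam('top');s=cam('scene');dump(s,'s21.pkl');dump(t,'t21.pkl')"
```

```text
time: 53.2
tcp_pos: [0.65, -0.0459, 0.1467]
tool_rot: [-2.173, -2.267, 0.0]
contact_force: [-4.0, 0.6, 0.7]
gripper_width: 0.0135
finger_force: 28.2
time: 53.58
tcp_pos: [0.6498, -0.0406, 0.15]
tool_rot: [-2.174, -2.267, 0.0]
contact_force: [-3.8, -1.8, -2.2]
gripper_width: 0.0132
finger_force: 27.9
time: 54.08
tcp_pos: [0.6495, -0.0313, 0.1509]
tool_rot: [-2.174, -2.267, -0.0]
contact_force: [-3.5, -0.9, -1.5]
gripper_width: 0.0132
finger_force: 27.9
[-0.02851969  0.14975043]
red [300, 284, 38, 67, 2418] [318.8 317.4]
red [292, 373, 56, 42, 1943] [318.9 393.7]
```

```bash
python3 -m pendant '[[0.12,0,0.02,0,0,0,0.05],[0.12,0,0.18,0,0,0,0.05],[0.1,0,0.18,0,0,0,0.05],[0.1,0,0.18,0,0,0,0.05],[0.08,0,0.19,0,0,0,0.05],[0,0,0,0,0,0,0.05]]'
python3 -m pendant '[[0.07,0,0.2,0,0,0,0.05],[0.06,0,0.2,0,0,0,0.05],[0.05,0,0.2,0,0,0,0.05],[0.03,0,0.21,0,0,0,0.05],[0,0,0,0,0,0,0.05]]'
python3 -c "
from lat import *
f=cam('wrist');dump(f,'w22.pkl');reds(f);go(.648,-.0092,.0885)"
```

```text
time: 54.98
tcp_pos: [0.6489, -0.0155, 0.1279]
tool_rot: [-2.174, -2.267, -0.001]
contact_force: [-4.1, 2.5, 2.9]
gripper_width: 0.0136
finger_force: 28.5
time: 55.6
tcp_pos: [0.6486, -0.0097, 0.1035]
tool_rot: [-2.174, -2.267, 0.0]
contact_force: [-3.5, 1.8, 1.7]
gripper_width: 0.0133
finger_force: 28.4
red [300, 295, 39, 50, 1801] [318.8 320. ]
yaw now 2.39 az units 0.000 shift units [ 0.019 -0.019  0.507] tcp [ 0.6486 -0.0097  0.1037] t 55.65
```

```bash
python3 -m pendant '[[0.02,0,0.17,0,0,0,0.05],[0.01,0,0.17,0,0,0,0.05],[0,0,0.16,0,0,0,0.05],[0,0,0,0,0,0,0.05]]'
python3 -m pendant '[[0,0,0.1,0,0,0,0.05],[-0.01,0,0.1,0,0,0,0.05],[0,0,0,0,0,0,0.05]]'
python3 -c "
from lat import *
f=cam('wrist');dump(f,'w23.pkl');reds(f);s=cam('scene');t=cam('top');dump(s,'s23.pkl');dump(t,'t23.pkl')
a=cv2.resize(f['color'][230:430,220:420],(400,400),interpolation=cv2.INTER_CUBIC);b=cv2.resize(s['color'][245:325,220:320],(400,320),interpolation=cv2.INTER_CUBIC)
o=np.zeros((400,800,3),np.uint8);o[:,:400]=a;o[:320,400:]=b;cv2.imwrite('pics/h23.png',o[:,:,::-1])"
```

```text
time: 56.15
tcp_pos: [0.6485, -0.009, 0.0886]
tool_rot: [-2.174, -2.267, 0.0]
contact_force: [-2.2, -0.0, 1.3]
gripper_width: 0.0129
finger_force: 28.2
time: 56.52
tcp_pos: [0.6486, -0.0093, 0.0829]
tool_rot: [-2.175, -2.267, 0.0]
contact_force: [-2.8, 0.6, 1.8]
gripper_width: 0.0133
finger_force: 28.1
red [300, 302, 39, 52, 1842] [318.6 327.4]
```

```bash
python3 -m pendant '[[0,0,0.1,0,0,0,0.05],[0,0,0,0,0,0,0.05]]'; python3 -m pendant '[[-0.01,0,0.07,0,0,0,0.05],[0,0,0,0,0,0,0.05],[0,0,0,0,0,0,0.05]]'
```

```text
time: 56.92
tcp_pos: [0.6486, -0.0094, 0.08]
tool_rot: [2.174, 2.267, -0.0]
contact_force: [-2.7, -0.7, 3.1]
gripper_width: 0.013
finger_force: 28.1
time: 57.3
tcp_pos: [0.6487, -0.0096, 0.078]
tool_rot: [2.174, 2.267, -0.0]
contact_force: [-2.7, 0.2, 2.4]
gripper_width: 0.0134
finger_force: 28.1
```

View pics/h23.png

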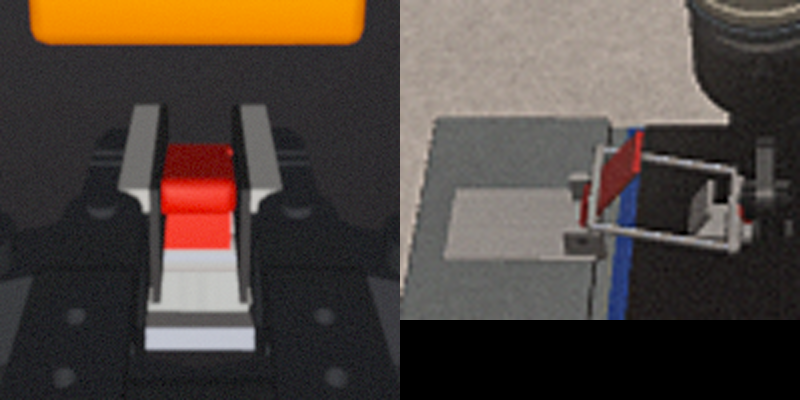

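The loop's bar lies behind the keeper (crop right, (735,210)) and the lever leans towards the lid. I'll release and go up.

```bash
python3 -m pendant '[[0,0,0,0,0,0,0.2],[0,0,0,0,0,0,0.35],[0,0,0,0,0,0,0.35],[0,0,-0.5,0,0,0,0.35],[0,0,-0.8,0,0,0,0.35],[0,0,-1,0,0,0,0.35],[0,0,-1,0,0,0,0],[0,0,-1,0,0,0,0],[0,0,0,0,0,0,0],[0,0,0,0,0,0,0]]'
python3 -c "
from lat import *
f=cam('wrist');dump(f,'w24.pkl');reds(f);s=cam('scene');dump(s,'s24.pkl')
X=.6548
for p in (1.9,2.0,2.1,2.2): print(p,proj(f,[[X,PY-.062*np.cos(p),PZ+.062*np.sin(p)]])[0].round(1),proj(s,[[X,PY-.062*np.cos(p),PZ+.062*np.sin(p)]])[0].round(1))
for b in ((-.048,.084),(-.0345,.084),(-.0345,.09),(-.048,.105)): print('bar',b,proj(f,[[.65,*b],[.677,*b]]).round(1).tolist())
h=cv2.cvtColor(s['color'],cv2.COLOR_RGB2HSV); m=cv2.inRange(h,(0,150,50),(6,255,255))|cv2.inRange(h,(174,150,50),(180,255,255))
k,l,st,c=cv2.connectedComponentsWithStats(m)
print([(st[i].tolist(),c[i].round(1).tolist()) for i in range(1,k) if 220<c[i][0]<330 and 240<c[i][1]<330])
# loop bar profile along column at u of x=.665 side (beside keeper)
u=int(proj(f,[[.668,-.035,.084]])[0,0]); print(u,[(v,int(f['color'][v,u].sum()/3)) for v in range(180,330,3)])
go(.653,-.05,.14)"
```

```text
time: 58.55
tcp_pos: [0.6483, -0.0095, 0.2069]
tool_rot: [-2.174, -2.267, 0.0]
contact_force: [0.4, 0.0, -0.9]
gripper_width: 0.0002
finger_force: 0.0
red [309, 223, 21, 30, 549] [319.2 236.5]
1.9 [323.9 380.3] [272.6 280.7]
2.0 [324.2 370.5] [275.3 281.5]
2.1 [324.6 360.5] [278.  282.4]
2.2 [324.9 350.6] [280.5 283.5]
bar (-0.048, 0.084) [[319.5, 273.0], [354.4, 274.3]]
bar (-0.0345, 0.084) [[320.2, 256.6], [355.6, 257.9]]
bar (-0.0345, 0.09) [[320.2, 259.3], [356.4, 260.7]]
bar (-0.048, 0.105) [[319.5, 284.3], [357.1, 285.7]]
[([270, 278, 11, 20, 99], [274.8, 286.9]), ([265, 291, 3, 10, 13], [265.8, 295.6]), ([304, 292, 12, 12, 77], [310.0, 298.0]), ([326, 306, 1, 1, 1], [326.0, 306.0]), ([328, 309, 2, 2, 2], [328.5, 309.5])]
343 [(180, 122), (183, 119), (186, 114), (189, 104), (192, 63), (195, 45), (198, 47), (201, 50), (204, 52), (207, 44), (210, 42), (213, 47), (216, 47), (219, 44), (222, 47), (225, 47), (228, 45), (231, 44), (234, 45), (237, 42), (240, 43), (243, 45), (246, 44), (249, 51), (252, 148), (255, 174), (258, 166), (261, 75), (264, 40), (267, 38), (270, 44), (273, 38), (276, 37), (279, 41), (282, 37), (285, 37), (288, 37), (291, 39), (294, 25), (297, 28), (300, 32), (303, 32), (306, 44), (309, 21), (312, 58), (315, 19), (318, 23), (321, 25), (324, 16), (327, 21)]
yaw now 2.40 az units 0.000 shift units [-1.356  0.12   2.196] tcp [ 0.6478 -0.0095  0.2059] t 58.65
```

```bash
python3 -m pendant '[[-0.7,0.1,0.4,0,0,0,0],[-0.65,0,0.7,0,0,0,0],[0,0,0.8,0,0,0,0],[0,0,0.56,0,0,0,0],[0,0,0,0,0,0,0],[-0.3,0,0,0,0,0,0],[-0.4,0,0,0,0,0,0],[-0.4,0,0,0,0,0,0],[-0.4,0,0,0,0,0,0],[-0.2,0,0,0,0,0,0],[0,0,0,0,0,0,0]]'
python3 -m pendant '[[-0.3,0,0,0,0,0,0],[-0.3,0,0.03,0,0,0,0],[-0.3,0,0.05,0,0,0,0],[-0.3,0,0.1,0,0,0,0],[0,0,0,0,0,0,0]]'
python3 -c "
from lat import *
f=cam('wrist');dump(f,'w25.pkl');reds(f);s=cam('scene')
for p in (.6,.8,1.0,1.2,1.4,1.6): print(p,proj(s,[[.6548,PY-.062*np.cos(p),PZ+.062*np.sin(p)]])[0].round(1))
h=cv2.cvtColor(s['color'],cv2.COLOR_RGB2HSV); m=cv2.inRange(h,(0,150,50),(6,255,255))|cv2.inRange(h,(174,150,50),(180,255,255))
k,l,st,c=cv2.connectedComponentsWithStats(m)
print([(st[i].tolist(),c[i].round(1).tolist()) for i in range(1,k) if 220<c[i][0]<330 and 240<c[i][1]<330])
go(.655,-.1455,.15)"
```

```text
time: 60.02
tcp_pos: [0.6553, -0.1016, 0.1331]
tool_rot: [2.175, 2.266, -0.0]
contact_force: [0.4, 0.3, -0.8]
gripper_width: -0.0001
finger_force: 0.0
time: 60.65
tcp_pos: [0.657, -0.1379, 0.1276]
tool_rot: [2.175, 2.266, -0.001]
contact_force: [-0.8, 0.6, 0.7]
gripper_width: -0.0001
finger_force: 0.3
red [293, 24, 36, 61, 1846] [311.1  52.6]
red [277, 227, 66, 104, 3976] [308.7 261. ]
0.6 [241.4 286.4]
0.8 [244.4 283.8]
1.0 [248.4 281.7]
1.2 [253.2 280.3]
1.4 [258.5 279.5]
1.6 [264.1 279.5]
[([245, 285, 22, 16, 159], [257.6, 292.7]), ([323, 287, 1, 1, 1], [323.0, 287.0]), ([295, 291, 11, 11, 71], [300.2, 297.3])]
yaw now 2.38 az units 0.000 shift units [-0.263 -0.078 -0.736] tcp [ 0.657  -0.1375  0.1279] t 60.75
```

```bash
python3 -m pendant '[[0.1,-0.05,-0.6,0,0,0,0],[-0.3,0,-0.2,0,0,0,0],[-0.35,0,0,0,0,0,0],[-0.06,0,0.3,0,0,0,0],[-0.06,0,0.3,0,0,0,0],[-0.06,0,0.3,0,0,0,0],[-0.06,0,0.2,0,0,0,0],[0,0,0,0,0,0,0]]'
python3 -m pendant '[[-0.05,0,0.2,0,0,0,0],[-0.05,0,0.2,0,0,0,0],[0,0,0,0,0,0,0]]'
```

```text
time: 61.75
tcp_pos: [0.656, -0.1604, 0.1179]
tool_rot: [-2.174, -2.267, 0.001]
contact_force: [-0.4, 0.9, -0.1]
gripper_width: 0.0003
finger_force: 0.0
time: 62.12
tcp_pos: [0.6562, -0.1636, 0.1062]
tool_rot: [-2.174, -2.267, 0.001]
contact_force: [-0.5, 0.1, -1.0]
gripper_width: -0.0002
finger_force: 0.0
```

```bash
python3 -m pendant '[[0,0,0.15,0,0,0,0],[0,0,0,0,0,0,0]]' | sed -n 2,4p; python3 -m pendant '[[0,0,0.15,0,0,0,0],[0,0,0,0,0,0,0]]'| sed -n 2,4p
python3 -c "
from lat import *
s=cam('scene')
for p in (0,.1,.2,.3,.4,.6,.8): print(p,proj(s,[[.6548,PY-.062*np.cos(p),PZ+.062*np.sin(p)]])[0].round(1))
h=cv2.cvtColor(s['color'],cv2.COLOR_RGB2HSV); m=cv2.inRange(h,(0,150,50),(6,255,255))|cv2.inRange(h,(174,150,50),(180,255,255))
k,l,st,c=cv2.connectedComponentsWithStats(m)
print([(st[i].tolist(),c[i].round(1).tolist()) for i in range(1,k) if 220<c[i][0]<330 and 240<c[i][1]<330])"
```

```text
tcp_pos: [0.6563, -0.1635, 0.102]
tool_rot: [-2.174, -2.267, 0.0]
contact_force: [-0.4, -0.3, 0.4]
tcp_pos: [0.6563, -0.1634, 0.0974]
tool_rot: [-2.174, -2.267, 0.001]
contact_force: [-0.5, -0.1, 1.0]
0 [238.6 296.1]
0.1 [238.3 294.4]
0.2 [238.4 292.7]
0.3 [238.7 291. ]
0.4 [239.3 289.4]
0.6 [241.4 286.4]
0.8 [244.4 283.8]
[([254, 276, 13, 25, 163], [260.0, 288.1]), ([297, 291, 11, 11, 68], [302.4, 297.4])]
```

```bash
python3 -m pendant '[[-0.1,0,-0.5,0,0,0,0],[0,0,-1,0,0,0,0],[0,0,-1,0,0,0,0],[0,0,-0.7,0,0,0,0],[0.9,0,0,0,0,0,0],[0.9,0,0,0,0,0,0],[0.7,0,0,0,0,0,0],[0,0,0.6,0,0,0,0],[0,0,0.8,0,0,0,0],[0,0,0.7,0,0,0,0],[0,0,0,0,0,0,0],[0,0,0,0,0,0,0]]'
python3 -c "
from lat import *
go(.655,-.138,.1276)"
```

```text
time: 64.18
tcp_pos: [0.6539, -0.092, 0.131]
tool_rot: [2.175, 2.267, 0.0]
contact_force: [-0.5, 0.5, -0.2]
gripper_width: 0.0
finger_force: 0.0
yaw now 2.37 az units 0.000 shift units [-1.533 -0.028  0.112] tcp [ 0.6539 -0.092   0.131 ] t 64.175
```

```bash
python3 -m pendant '[[-0.4,0,0,0,0,0,0],[-0.4,0,0.02,0,0,0,0],[-0.4,0,0.04,0,0,0,0],[-0.33,0,0.06,0,0,0,0],[-0.2,0,0.12,0,0,0,0],[-0.2,0,0.14,0,0,0,0],[-0.17,0,0.16,0,0,0,0],[0,0,0,0,0,0,0]]'
python3 -m pendant '[[-0.08,0,0.15,0,0,0,0],[-0.06,0,0.15,0,0,0,0],[0,0,0,0,0,0,0]]'
cat >> lat.py <<'E'
def sreds():
    s=cam('scene')
    print([(p,proj(s,[[.6548,PY-.062*np.cos(p),PZ+.062*np.sin(p)]])[0].round(1).tolist()) for p in (0,.2,.4,.6)])
    h=cv2.cvtColor(s['color'],cv2.COLOR_RGB2HSV); m=cv2.inRange(h,(0,150,50),(6,255,255))|cv2.inRange(h,(174,150,50),(180,255,255))
    k,l,st,c=cv2.connectedComponentsWithStats(m)
    print([(st[i].tolist(),c[i].round(1).tolist()) for i in range(1,k) if 220<c[i][0]<330 and 240<c[i][1]<330])
    return s
E
python3 -c "
from lat import *
sreds()"
```

```text
time: 65.18
tcp_pos: [0.6561, -0.1553, 0.1141]
tool_rot: [2.175, 2.267, -0.001]
contact_force: [-0.1, 0.2, -0.6]
gripper_width: 0.0002
finger_force: 0.0
time: 65.55
tcp_pos: [0.6561, -0.1589, 0.1051]
tool_rot: [-2.174, -2.267, 0.001]
contact_force: [0.7, -0.4, -0.1]
gripper_width: -0.0001
finger_force: 0.0
[(0, [238.6, 296.1]), (0.2, [238.4, 292.7]), (0.4, [239.3, 289.4]), (0.6, [241.4, 286.4])]
[([239, 289, 27, 13, 213], [254.5, 295.7]), ([294, 290, 10, 12, 70], [299.0, 296.9]), ([322, 305, 1, 1, 1], [322.0, 305.0]), ([322, 307, 1, 1, 1], [322.0, 307.0]), ([324, 310, 1, 1, 1], [324.0, 310.0])]
```

```bash
for i in 1; do python3 -m pendant '[[-0.05,0,0.15,0,0,0,0],[0,0,0,0,0,0,0]]'|sed -n '2p;4p'; python3 -m pendant '[[-0.05,0,0.15,0,0,0,0],[0,0,0,0,0,0,0]]'|sed -n '2p;4p'; python3 -m pendant '[[0,0,0.1,0,0,0,0],[0,0,0,0,0,0,0]]'|sed -n '2p;4p'; done
python3 -c "
from lat import *
sreds()"
```

```text
tcp_pos: [0.6562, -0.1603, 0.1007]
contact_force: [0.5, -0.3, 0.1]
tcp_pos: [0.6562, -0.1618, 0.0961]
contact_force: [-0.1, 0.2, 0.1]
tcp_pos: [0.6564, -0.1617, 0.0933]
contact_force: [0.4, 0.3, -0.4]
[(0, [238.6, 296.1]), (0.2, [238.4, 292.7]), (0.4, [239.3, 289.4]), (0.6, [241.4, 286.4])]
[([294, 289, 10, 12, 68], [299.2, 296.1]), ([239, 292, 27, 11, 209], [254.2, 297.5]), ([325, 306, 1, 1, 1], [325.0, 306.0]), ([326, 308, 2, 3, 3], [326.3, 309.0])]
```

```bash
for a in 1; do python3 -m pendant '[[0,0,0.1,0,0,0,0],[0,0,0,0,0,0,0]]'|sed -n '2p;4p'; python3 -m pendant '[[0,0,0.1,0,0,0,0],[0,0,0,0,0,0,0]]'|sed -n '2p;4p'; python3 -m pendant '[[0,0,0.05,0,0,0,0],[0,0,0,0,0,0,0]]'|sed -n '2p;4p'; done
python3 -c "
from lat import *
sreds()"
```

```text
tcp_pos: [0.6569, -0.1618, 0.0914]
contact_force: [-1.6, 0.3, 5.0]
tcp_pos: [0.6571, -0.1618, 0.0908]
contact_force: [-6.9, 2.4, 23.0]
tcp_pos: [0.6572, -0.1618, 0.0905]
contact_force: [-11.0, 3.0, 30.9]
[(0, [238.6, 296.1]), (0.2, [238.4, 292.7]), (0.4, [239.3, 289.4]), (0.6, [241.4, 286.4])]
[([294, 289, 10, 12, 70], [299.3, 296.1]), ([239, 292, 27, 11, 199], [254.8, 297.4]), ([324, 310, 1, 1, 1], [324.0, 310.0])]
```

```bash
python3 -m pendant '[[0,0,-0.2,0,0,0,0],[0,0,-0.3,0,0,0,0],[0,0,-0.8,0,0,0,0],[0,0,-1,0,0,0,0],[0,0,-1,0,0,0,0],[0,0,-1,0,0,0,0],[0.8,0,-1,0,0,0,0],[1,0,-1,0,0,0,0],[1,0,-1,0,0,0,0],[1,0,-1,0,0,0,0],[0.2,0,-0.3,0,0,0,0],[0,0,0,0,0,0,0],[0,0,0,0,0,0,0]]'
python3 -c "
from lat import *
s=sreds()
f=cam('wrist');dump(f,'w30.pkl');save(f,'w30.png');reds(f);a=load('w12.pkl')
def org(f):
    m=cv2.inRange(cv2.cvtColor(f['color'],cv2.COLOR_RGB2HSV),(5,180,100),(18,255,255)); ys,xs=np.nonzero(m); return xs.mean(),ys.mean()
for q in (a,f): print('handle',onz(q,*org(q),.1).round(4))
u=int(proj(f,[[.672,-.048,.084]])[0,0]); print(u,[(v,int(f['color'][v,u].sum()/3)) for v in range(190,240,2)])
for b in ((-.0554,.084),(-.048,.084),(-.044,.084)): print(b,proj(f,[[.672,*b]])[0].round(1))
print([(p,proj(f,[[.6548,PY-.062*np.cos(p),PZ+.004+.062*np.sin(p)]])[0].round(1).tolist()) for p in (0,.1,.3)])
x,e=0,0
"
```

```text
time: 68.82
tcp_pos: [0.6509, -0.0427, 0.3425]
tool_rot: [-2.174, -2.265, 0.003]
contact_force: [-0.4, -0.3, -0.3]
gripper_width: 0.0003
finger_force: 0.0
[(0, [238.6, 296.1]), (0.2, [238.4, 292.7]), (0.4, [239.3, 289.4]), (0.6, [241.4, 286.4])]
[([294, 289, 10, 12, 68], [299.2, 296.0]), ([239, 292, 27, 11, 279], [251.8, 296.9]), ([323, 306, 1, 2, 2], [323.0, 306.5])]
red [313, 184, 12, 18, 213] [318.6 192.6]
red [306, 259, 26, 25, 594] [318.6 270.6]
handle [0.65   0.0219 0.1   ]
handle [0.6512 0.0147 0.1   ]
338 [(190, 43), (192, 40), (194, 40), (196, 37), (198, 40), (200, 78), (202, 138), (204, 152), (206, 132), (208, 61), (210, 34), (212, 32), (214, 34), (216, 28), (218, 31), (220, 37), (222, 28), (224, 36), (226, 31), (228, 23), (230, 32), (232, 34), (234, 27), (236, 39), (238, 79)]
(-0.0554, 0.084) [338.6 204.5]
(-0.048, 0.084) [339.  197.9]
(-0.044, 0.084) [339.2 194.3]
[(0, [318.6, 307.8]), (0.1, [318.6, 310.1]), (0.3, [318.6, 313.4])]
```

```bash
python3 -c "
from lat import *
s=cam('scene');t=cam('top');a=load('s13.pkl');b=load('t13.pkl');a0=load('scene0.pkl');b0=load('top0.pkl')
d=lambda p,q,y0,y1,x0,x1: float(np.abs(p['color'][y0:y1,x0:x1].astype(int)-q['color'][y0:y1,x0:x1]).max(2).mean().round(2))
print('basket',d(s,a,185,290,115,205),d(t,b,185,265,415,500))
print('polish',d(s,a0,240,275,350,380),'tin',d(s,a0,200,238,225,262),'wallet',d(s,a0,360,395,230,308),'cup',d(s,a0,345,395,350,390),'brush',d(s,a0,225,250,290,350),'tape',d(s,a0,215,243,380,416))
print(r.get_state()['contact_force'])
r.close_job()"
```

```text
basket 4.38 9.3
polish 5.36 tin 4.83 wallet 5.17 cup 5.18 brush 4.86 tape 5.48
[ 0.13454475 -0.16097548  0.61963202]
the job is handed in; nothing more can be done
```

The job is handed in. On my last measurements the basket hangs on both prongs, the lid is drawn home (about 7 mm further in) with the loop bar at the keeper seat and the lever flat. Both jars found (lilac and yellow) stood upright in the well before the lid closed; I got no verdict back.

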